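Clear the weighing bench

ROBOT

A 6-joint arm with a two-finger parallel gripper is mounted at the origin on the work surface. World frame = base frame: x ahead of the robot, y to its left, z up, the work surface at z = 0. Lengths are in mm, angles in rad, forces in N, time in s.
With the tool pointing down it reaches from about 250 to 775 mm from the base axis. Payload 4 kg.
Tool frame: the origin (TCP) lies on the mounting face of the last link; the fingertips stand 173 mm ahead of it and the grasp point (between the pads) lies 155 mm ahead of it (robot.nose_length is the distance from the TCP to the fingertips, in mm); y points along the fingers, x is the direction in which the jaws open and shut, and the axes are right-handed (so a half turn about y gives the same grasp; the last joint's range is limited). The gripper opens to 85 mm and grips with 20 to 120 N. Pads are 22 mm wide; open, the fingers measure 114 mm over their backs; the gripper's body (76 mm by 85 mm) begins 54 mm behind the grasp point. The pads swing forward as they close: fully open they stand 13 mm farther back than shut.
Start: joints at [1.097, 0.087, 1.371, -0, 1.684, -0.103], TCP at [199.301, 512.62, 404.741] pointing down, gripper open.
Joint ranges: [-3.1, 3.1], [-0.76, 2.03], [0.27, 2.55], [-1.08, 4.22], [0.17, 2.65], [-2.57, 2.57]. Speed limits (rad/s): [2.79, 2.79, 3.14, 3.14, 3.14, 3.14].

INTERFACE

Orientations are given as a unit quaternion [x, y, z, w].
In Python, from station import telemetry, capture, close_job, robot gives the robot as it stands. The module is installed in compiled form; this text tells all that it offers.
- The arm moves only by the tool play_rows, never from a script. Its argument "deltas" is a list of rows, each a list of 3 entries, a list of its own where there are three numbers: the turn, a rotation vector about the tool's x, y, z scaled (see below), then the shift along the tool's x, y, z scaled (see below), then the gripper's target within -1 to 1 (shut at 1, half-way at 0, fully open at -1). A call has 1 to 12 rows; each row shifts and turns the pose as measured when the row begins, along the tool's axes as they then stand; what a row does not reach is not made up. The controller multiplies each number of a shift by 25 mm and each number of a turn by 0.1 rad. A row lasts 1/12 s, in which the tool goes at most 41.7 mm and 7.16 degrees, less where a joint would pass 70% of its speed; a pose out of reach is approached as far as the arm can. A call with a number of a shift or a turn outside -1 to 1 is refused whole. A call with a gripper value outside its range is refused whole. The fingers move at their own pace and stop on an object; "grip_force" is the grip in N (left out, the last holds). Time passes only in rows, so rows that do not move let the fingers close. It gives the time, the measured TCP pose, the force and the opening at its end, in the units of the state.
- telemetry.observe(): the state, without advancing time (a new reading comes with each control period).
- capture(name): name is "side" or "top"; returns a dict with "frame" (384x512x3 uint8, red, green, blue), "fovy" (degrees; the focal length in pixels is half the picture's height over the tangent of half this angle, whatever the lens; pixels are square), "cx", "cy" (the principal point, pixels), "pose" (4x4, takes a point from camera to world coordinates). Camera axes: x right, y up, looking along -z (the intrinsics and any distortion apply to the point x, -y, -z); pixel columns grow to the right and rows downward; lengths in mm; the calibration is good to about 2 mm. A picture is of the moment at which its call begins. There is no depth.
- close_job(): hands the job in, once; it reports no verdict.
The state is a dict: "t": time; "q": joint angles; "qvel": joint speeds; "tau": joint torques, N m; "tcp_pos": TCP position; "orientation": TCP orientation; "ft_force": force on the tool from outside, world axes, zero at the start; "ft_torque": the same for the moment, N m; "width": finger opening in mm.
Only numpy, scipy, OpenCV 4.12 (cv2) and the standard library are available. Lean on these libraries where they do the work, as an engineer would, in place of code of your own. Each camera call takes 0.05 s, during which the arm holds its last target. There are 200 camera calls.

TASK

Clear the weighing bench: stand the large steel weight in the larger bay of the wooden weight case and the small one in its smaller bay, stand the two amber sample jars in the white tray, one in each bay, and lay the scoop flat, lengthwise, in the aluminium tray. Set the weights and jars down gently, upright, and leave the white crucible where it stands.

Things in the scene. Friction and masses are not known exactly. Their poses are not given: they have to be found in the camera images.
- weight_large: The large 500 g calibration weight of bright steel, upright: a cylinder 42 mm in diameter and 42 mm high with a gripping knob 24 mm in diameter above it, 60 mm tall in all. Origin: centre of its underside, z up.
- weight_small: The small 100 g calibration weight of bright steel, upright: a cylinder 22 mm in diameter and 33 mm high with a knob 15 mm in diameter above it, 44 mm tall in all. Origin: centre of its underside, z up.
- jar_a: A small squat round sample jar of amber glass with a white screw cap, 44 mm in diameter, 52 mm tall, about 90 g, standing upright; there are two alike. Origin: centre of its underside, z up.
- jar_b: A small squat round sample jar of amber glass with a white screw cap, 44 mm in diameter, 52 mm tall, about 90 g, standing upright; there are two alike. Origin: centre of its underside, z up.
- scoop: A small weighing scoop lying flat, 100 mm long, 60 g: a straight white handle 14 mm wide, 16 mm high (x = -50 to 0 mm) and a steel trough 34 mm wide, 16 mm high (x = 0 to 50 mm), level underside. Origin: middle of its length, on the underside; x from handle to trough (at the start within 0.4 rad of world x), z up. Centre of mass within 10 mm of the origin.
- crucible: A white porcelain crucible, a round open cup 52 mm across the rim, 48 mm tall, standing among the things to be sorted; it is to be left alone. Origin: centre of its underside.
- weight_case: The light wooden weight case, an open tray with two bays of unequal length, 86 mm by 139 mm outside. Fixed. Floor 5 mm thick, walls 5 mm, rim 13 mm above the bench. Origin: centre of its underside; y along its long side (to the robot's left at yaw 0; yaw within 0.25 rad). The larger bay (76 mm by 74 mm inside) is centred at y = -27.5 mm, the smaller (76 mm by 50 mm) at y = +39.5 mm.
- jar_tray: The white plastic jar tray, open, with two equal bays, 86 mm by 159 mm outside. Fixed. Floor 5 mm thick, walls 5 mm, rim 13 mm above the bench. Origin: centre of its underside; y along its long side (to the robot's left at yaw 0; yaw within 0.25 rad). The bays are 76 mm by 72 mm inside, centred at y = -38.5 mm and y = +38.5 mm.
- scoop_tray: The aluminium scoop tray, open, a single bay 80 mm by 150 mm inside, 90 mm by 160 mm outside. Fixed. Floor 5 mm thick, walls 5 mm, rim 13 mm above the bench. Origin: centre of its underside; y along its long side (to the robot's left at yaw 0; yaw within 0.25 rad). The scoop goes along its y axis, either way round. Other bench items stand clear, around these things.

How it is judged:
By the outcome, as a careful person would: the job done as asked, in the order asked, and still so for the second after the job is handed in, with the robot touching nothing.
It also fails if it takes over 128 s, if anything falls off the work surface, if the arm or the gripper's body presses on something with over 40 N, if the wrist force passes 120 N, or if a joint passes its speed limit or range.

## Working session

There is one attempt and no reset: what is moved stays moved. The work goes in short steps, Python scripts to look and compute and a tool call to move; the robot and the scene stay as the last step left them, time stands still between calls to the robot, and variables do not carry over. Pictures are saved under pics/ and viewed, about 12 in all and at most 16, crops included, and the job is handed in when it is done.

Besides the shell and the picture viewer there is one more tool, called after "Call:" as name(argument=value, ...) on one line, values as JSON. play_rows: Moves the arm, as the interface text tells. Its arguments: {"type":"object","properties":{"deltas":{"type":"array"},"grip_force":{"type":"number"}},"required":["deltas"]}

```bash
mkdir -p pics; python3 - <<'E'
from station import telemetry, capture, robot
import cv2
s=telemetry.observe();print(s)
for n in("side","top"):
    c=capture(n);cv2.imwrite(f"pics/{n}0.png",c["frame"][:,:,::-1]);print(n,c["fovy"],c["cx"],c["cy"],c["pose"],[k for k in c])
E
```

```text
{'t': 0.0, 'q': array([ 1.09688214e+00,  8.79739906e-02,  1.37228482e+00, -3.27023516e-05,
        1.68361739e+00, -1.03097587e-01]), 'qvel': array([ 0.00058381,  0.00067491,  0.00086025, -0.00074302, -0.00079992,
        0.00042322]), 'tau': array([-1.10556201e-03, -3.51862586e+01, -3.13270569e+01, -4.09965733e-04,
        1.10044191e-02, -5.23482868e-06]), 'tcp_pos': array([199.26070756, 512.5089437 , 403.51280796]), 'orientation': array([ 0.58399977,  0.39855104, -0.39995953, -0.58320984]), 'ft_force': array([ 0.16440559,  0.71587469, -0.12093695]), 'ft_torque': array([ 0.03009992, -0.06623657,  0.04098283]), 'width': 85.25720870734395}
side 43.33492131455571 249.19975255283987 199.1275868284197 [[ 8.09469820e-01  3.70642104e-01 -4.55393281e-01  4.69062259e+01]
 [-5.87074457e-01  4.97544099e-01 -6.38587074e-01 -6.20792015e+02]
 [-1.01090173e-02  7.84266728e-01  6.20341444e-01  6.57041811e+02]
 [ 0.00000000e+00  0.00000000e+00  0.00000000e+00  1.00000000e+00]] ['frame', 'fovy', 'cx', 'cy', 'pose']
top 54.5749602200096 253.2740962217523 193.79955454329365 [[ 1.13446402e-01  9.73084443e-01 -2.00590577e-01  3.46495368e+02]
 [-9.93540519e-01  1.10566420e-01 -2.55402517e-02  2.57103950e+01]
 [-2.67423950e-03  2.02192316e-01  9.79342185e-01  8.03599292e+02]
 [ 0.00000000e+00  0.00000000e+00  0.00000000e+00  1.00000000e+00]] ['frame', 'fovy', 'cx', 'cy', 'pose']
```

View images.

View pics/side0.png

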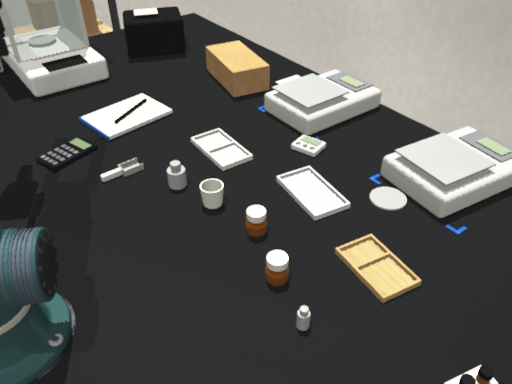

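View pics/top0.png

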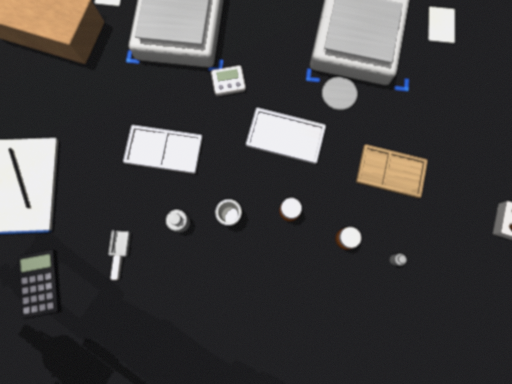

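```bash
cat > h.py <<'E'
import numpy as np, cv2
from station import telemetry, capture
from scipy.spatial.transform import Rotation as R
def ray(c,uv):
    f=192/np.tan(np.radians(c["fovy"]/2)); uv=np.atleast_2d(uv).astype(float)
    d=np.c_[(uv[:,0]-c["cx"])/f,-(uv[:,1]-c["cy"])/f,-np.ones(len(uv))]
    return c["pose"][:3,3], d@c["pose"][:3,:3].T
def plane(c,uv,z):
    o,d=ray(c,uv); return o+d*((z-o[2])/d[:,2])[:,None]
def proj(c,P):
    f=192/np.tan(np.radians(c["fovy"]/2)); p=(np.atleast_2d(P)-c["pose"][:3,3])@c["pose"][:3,:3]
    return np.c_[c["cx"]-f*p[:,0]/p[:,2], c["cy"]+f*p[:,1]/p[:,2]]
def tri(c1,u1,c2,u2):
    o1,d1=ray(c1,u1);o2,d2=ray(c2,u2);A=np.c_[d1[0],-d2[0]]
    s=np.linalg.lstsq(A,o2-o1,rcond=None)[0];a=o1+s[0]*d1[0];b=o2+s[1]*d2[0]
    return (a+b)/2,np.linalg.norm(a-b)
def blobs(c,th=70,amin=60,amax=5000):
    g=c["frame"].max(2);m=cv2.morphologyEx((g>th).astype(np.uint8),cv2.MORPH_CLOSE,np.ones((3,3)))
    n,l,st,ce=cv2.connectedComponentsWithStats(m)
    return [(ce[i],st[i],np.argwhere(l==i)[:,::-1]) for i in range(1,n) if amin<st[i,4]<amax]
E
python3 - <<'E'
from h import *
np.set_printoptions(precision=1,suppress=True)
C={n:capture(n) for n in("top","side")}
for n in C:
    c=C[n]
    for ce,st,p in blobs(c):
        if n=="top" and not(90<ce[0]<440 and 100<ce[1]<290): continue
        if n=="side" and not(90<ce[0]<430 and 120<ce[1]<340): continue
        out=[]
        for z in (13,52) :
            w=plane(c,p,z)[:,:2].astype(np.float32); r=cv2.minAreaRect(w); out.append((np.round(w.mean(0),1),np.round(r[0],1),np.round(r[1],1),round(r[2],1)))
        print(n,ce,st,out)
E
```

```text
top [285.6 134.8] [ 245  107   81   57 3083] [(array([650.9, -10.1], dtype=float32), array([651.5,  -9.8]), array([166.6,  98.3]), 81.3), (array([635.9,  -8.4], dtype=float32), array([636.5,  -8.1]), array([158.4,  93.4]), 81.3)]
top [162.3 148.5] [ 122  124   81   50 2994] [(array([588.1, 259.4], dtype=float32), array([588.7, 259.7]), array([166.2,  93.8]), 87.9), (array([576.2, 247.9], dtype=float32), array([576.8, 248.1]), array([158. ,  89.2]), 87.9)]
top [391.9 170.4] [ 356  144   72   54 2703] [(array([ 595., -250.], dtype=float32), array([ 595.7, -249.8]), array([145.5,  92.6]), 81.9), (array([ 582.7, -236.4], dtype=float32), array([ 583.4, -236.2]), array([138.3,  88.1]), 81.9)]
top [290.4 208.1] [280 197  22  23 405] [(array([486.2, -36.6], dtype=float32), array([486.6, -36.8]), array([48.1, 45.3]), 5.7), (array([479.3, -33.5], dtype=float32), array([479.7, -33.7]), array([45.8, 43. ]), 5.7)]
top [227.9 211.9] [214 199  28  27 599] [(array([463. ,  96.1], dtype=float32), array([462.7,  96.8]), array([56.5, 58.1]), 6.5), (array([457.2,  92.6], dtype=float32), array([457. ,  9
[... 2292 characters left out ...]
]
side [377.4 267.1] [ 335  233   87   70 3191] [(array([ 590.3, -256.8], dtype=float32), array([ 591.8, -252.5]), array([149.5,  97.7]), 81.7), (array([ 557.4, -278.8], dtype=float32), array([ 558.8, -274.8]), array([140.5,  91.8]), 81.7)]
side [276.6 266.5] [265 249  24  37 766] [(array([ 443.8, -147.7], dtype=float32), array([ 443.4, -147.2]), array([90.4, 42.8]), 50.4), (array([ 419.8, -176.3], dtype=float32), array([ 419.4, -175.9]), array([84.9, 40.2]), 50.4)]
side [302.9 317.4] [296 304  15  27 325] [(array([ 407. , -263.2], dtype=float32), array([ 407.9, -262.2]), array([53.2, 23.1]), 48.4), (array([ 385.2, -284.9], dtype=float32), array([ 386. , -283.9]), array([49.9, 21.7]), 48.4)]
```

```bash
cat >> h.py <<'E'
from scipy.optimize import least_squares
T=np.linspace(0,2*np.pi,24,endpoint=False)
def cyl(*sec): return np.array([[r*np.cos(t),r*np.sin(t),z] for r,z in sec for t in T])
def box(a,b,c,d,h): return np.array([[x,y,z] for x in(a,b) for y in(c,d) for z in(0,h)])
M=dict(weight_large=cyl((21,0),(21,42),(12,60),(12,44)),weight_small=cyl((11,0),(11,33),(7.5,44),(7.5,35)),
 jar=cyl((22,0),(22,52)),crucible=cyl((26,48),(17,0)),
 weight_case=box(-43,43,-69.5,69.5,13),jar_tray=box(-43,43,-79.5,79.5,13),scoop_tray=box(-45,45,-80,80,13),
 scoop=np.r_[box(-50,0,-7,7,16),box(0,50,-17,17,16)])
D=np.c_[np.cos(T),np.sin(T)]
def fit(C,name,guess,th=70,dz=True):
    """guess x,y,yaw; free: x,y,(yaw),height scale"""
    m=M[name]; rot=name in("weight_case","jar_tray","scoop_tray","scoop"); obs={}
    for n,c in C.items():
        g0=proj(c,[guess[0],guess[1],m[:,2].max()/2])[0]
        bs=blobs(c,th); b=min(bs,key=lambda b:np.linalg.norm(b[0]-g0))
        if np.linalg.norm(b[0]-g0)<20: obs[n]=(b[2]@D.T).max(0)+0.4
    def P(v): 
        q=m*[1,1,v[3]]; return R.from_euler("z",v[2]).apply(q)+[v[0],v[1],0]
    def res(v):
        return np.concatenate([(proj(C[n],P(v))@D.T).max(0)-obs[n] for n in obs]+[[(v[2]-guess[2])*(0 if rot else 10)],[0 if dz else 100*(v[3]-1)]])
    s=least_squares(res,[*guess,1.0],loss="soft_l1",x_scale=[1,1,.02,.05])
    print(f"{name:13s} x{s.x[0]:7.1f} y{s.x[1]:7.1f} yaw{s.x[2]:6.3f} h{s.x[3]*m[:,2].max():5.1f} rms{np.sqrt((s.fun**2).mean()):.2f} {list(obs)}")
    return s.x
def st():
    s=telemetry.observe();r=R.from_quat(s["orientation"]).as_matrix()
    print("t%.2f"%s["t"],"tcp",s["tcp_pos"].round(1),"X",r[:,0].round(3),"Y",r[:,1].round(3),"Z",r[:,2].round(3),"q",s["q"].round(2),"F",s["ft_force"].round(1),"w%.1f"%s["width"]); return s,r
E
python3 - <<'E'
from h import *
C={n:capture(n) for n in("top","side")}
for a in [("weight_large",430,197,0),("weight_small",402,-259,0),("jar",480,-32,0),("jar",434,-158,0),("crucible",458,93,0),("scoop",346,312,0),("weight_case",593,-250,-.14),("jar_tray",586,257,-.04),("scoop_tray",650,-10,-.15)]:
    fit(C,a[0],a[1:])
st()
E
```

```text
weight_large  x  431.7 y  201.3 yaw 0.022 h 59.9 rms0.60 ['top', 'side']
weight_small  x  403.2 y -267.8 yaw-0.001 h 45.8 rms0.47 ['top', 'side']
jar           x  482.3 y  -33.8 yaw-0.018 h 51.0 rms0.69 ['top', 'side']
jar           x  435.4 y -159.3 yaw-0.039 h 51.3 rms0.91 ['top', 'side']
crucible      x  456.2 y   90.9 yaw-0.113 h 53.2 rms1.19 ['top', 'side']
scoop         x  346.5 y  317.5 yaw 0.053 h 16.2 rms0.44 ['top', 'side']
weight_case   x  596.0 y -250.6 yaw-0.148 h 15.8 rms0.45 ['top', 'side']
jar_tray      x  588.7 y  259.5 yaw-0.022 h 17.8 rms0.53 ['top', 'side']
scoop_tray    x  651.4 y  -10.3 yaw-0.144 h 17.3 rms0.61 ['top', 'side']
t0.30 tcp [199.3 512.6 404.3] X [ 0.362  0.932 -0.001] Y [-0.    -0.001 -1.   ] Z [-0.932  0.362  0.   ] q [ 1.1   0.09  1.37 -0.    1.68 -0.1 ] F [-0.6 -0.4  0.6] w85.0
```

Call:
play_rows(deltas=[[[0,1,0],[0,0.3,0],-1],[[0,1,0],[0,0.3,0],-1],[[0,1,0],[0,0.3,0],-1],[[0,1,0],[0,0.3,0],-1],[[0,1,0],[0,0.3,0],-1],[[0,1,0],[0,0.3,0],-1],[[0,1,0],[0,0.3,0],-1],[[0,1,0],[0,0.3,0],-1],[[0,1,0],[0,0.3,0],-1],[[0,1,0],[0,0.3,0],-1],[[0,1,0],[0,0.3,0],-1],[[0,1,0],[0,0.3,0],-1]], grip_force=40)

```text
t: 1.3
tcp_pos: [199.4, 512.8, 312.0]
orientation: [-0.706, 0.02, -0.021, 0.708]
ft_force: [1.2, -0.3, -0.2]
width: 85.5
```

```bash
python3 -c "from h import *;st()"
```

```text
t1.30 tcp [199.4 512.8 312. ] X [ 0.998 -0.058  0.001] Y [ 0.001  0.003 -1.   ] Z [0.058 0.998 0.003] q [1.1  0.12 1.52 0.   1.5  1.16] F [ 1.2 -0.3 -0.2] w85.5
```

Call:
play_rows(deltas=[[[0,0,0],[0.83,0,-0.98],-1],[[0,0,0],[0.83,0,-0.98],-1],[[0,0,0],[0.83,0,-0.98],-1],[[0,0,0],[0.83,0,-0.98],-1],[[0,0,0],[0.83,0,-0.98],-1],[[0,0,0],[0.83,0,-0.98],-1],[[0,0,0],[0.83,0,-0.98],-1],[[0,0,0],[0.83,0,-0.98],-1],[[0,0,0],[0.83,0,-0.98],-1],[[0,0,0],[0.83,0,-0.98],-1],[[0,0,0],[0.83,0,-0.98],-1],[[0,0,0],[0,0,0],-1]])

```text
t: 2.3
tcp_pos: [417.9, 218.6, 307.9]
orientation: [0.707, -0.019, 0.02, -0.707]
ft_force: [0.5, -0.1, -0.3]
width: 85.6
```

```bash
cat > go.py <<'E'
import sys
from h import *
s,r=st(); t=np.array([float(a) for a in sys.argv[1:4]]); d=r.T@(t-s["tcp_pos"])
yaw=np.arctan2(r[1,0],r[0,0]); print("yaw %.3f"%yaw,"units(25mm)",(d/25).round(2))
E
python3 go.py 432 201 184
```

```text
t2.30 tcp [417.9 218.6 307.9] X [ 0.999 -0.054  0.001] Y [ 0.001 -0.001 -1.   ] Z [ 0.054  0.999 -0.001] q [ 0.36 -0.05  1.7  -0.    1.49  0.42] F [ 0.5 -0.1 -0.3] w85.6
yaw -0.054 units(25mm) [ 0.6   4.96 -0.67]
```

Call:
play_rows(deltas=[[[0,0,0],[0.3,0,-0.34],-1],[[0,0,0],[0.3,0.3,-0.33],-1],[[0,0,0],[0,0.5,0],-1],[[0,0,0],[0,0.5,0],-1],[[0,0,0],[0,0.5,0],-1],[[0,0,0],[0,0.5,0],-1],[[0,0,0],[0,0.3,0],-1],[[0,0,0],[0,0,0],-1]])

```text
t: 2.97
tcp_pos: [433.2, 199.3, 238.4]
orientation: [-0.706, 0.02, -0.021, 0.707]
ft_force: [-0.5, -0.5, -0.6]
width: 85.1
```

```bash
python3 go.py 432 201 184; python3 -c "
from h import *
for n in('top','side'):
  c=capture(n); p=proj(c,[432,201,60])[0].astype(int); x,y=np.clip(p-[64,48],0,[384,288]); cv2.imwrite(f'pics/{n}1.png',cv2.resize(c['frame'][y:y+96,x:x+128,::-1],None,fx=3,fy=3)) if 0 else None
  globals()[n]=c['frame'][y:y+96,x:x+128,::-1]
cv2.imwrite('pics/a1.png',cv2.resize(np.hstack([top,side]),None,fx=3,fy=3))"
```

```text
t2.97 tcp [433.2 199.3 238.4] X [ 0.998 -0.058  0.001] Y [ 0.001  0.002 -1.   ] Z [0.058 0.998 0.002] q [0.31 0.02 1.78 0.   1.34 0.37] F [-0.5 -0.5 -0.6] w85.1
yaw -0.058 units(25mm) [-0.06  2.18  0.06]
```

View pics/a1.png

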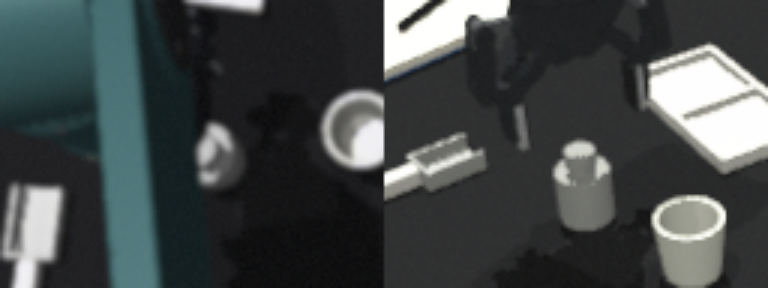

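Call:
play_rows(deltas=[[[0,0,0],[-0.06,0.5,0.06],-1],[[0,0,0],[0,0.5,0],-1],[[0,0,0],[0,0.5,0],-1],[[0,0,0],[0,0.4,0],-1],[[0,0,0],[0,0.2,0],-1],[[0,0,0],[0,0,0],-1]])

```text
t: 3.57
tcp_pos: [435.4, 203.2, 192.1]
orientation: [-0.704, 0.014, -0.026, 0.709]
ft_force: [-0.5, -0.8, -0.0]
width: 85.3
```

```bash
python3 go.py 432 201 184
```

```text
t3.57 tcp [435.4 203.2 192.1] X [ 0.998 -0.057  0.016] Y [ 0.017  0.007 -1.   ] Z [0.056 0.998 0.008] q [0.32 0.08 1.82 0.   1.22 0.37] F [-0.5 -0.8 -0. ] w85.3
yaw -0.057 units(25mm) [-0.14  0.32 -0.1 ]
```

Call:
play_rows(deltas=[[[0,0,0],[0,0,0],1],[[0,0,0],[0,0,0],1],[[0,0,0],[0,0,0],1],[[0,0,0],[0,0,0],1],[[0,0,0],[0,0,0],1],[[0,0,0],[0,0,0],1],[[0,0,0],[0,0,0],1],[[0,0,0],[0,0,0],1]], grip_force=60)

```text
t: 4.23
tcp_pos: [435.4, 203.7, 194.5]
orientation: [-0.704, 0.014, -0.026, 0.71]
ft_force: [0.8, 0.5, -1.5]
width: 40.0
```

```bash
python3 go.py 432 201 300
```

```text
t4.23 tcp [435.4 203.7 194.5] X [ 0.998 -0.057  0.017] Y [ 0.017  0.008 -1.   ] Z [0.056 0.998 0.009] q [0.32 0.07 1.82 0.   1.23 0.37] F [ 0.8  0.5 -1.5] w40.0
yaw -0.057 units(25mm) [-0.06 -4.22 -0.08]
```

```bash
cat > go.py <<'E'
import sys
from h import *
s,r=st(); a=[float(a) for a in sys.argv[1:]]; t=np.array(a[:3]); d=r.T@(t-s["tcp_pos"])
yaw=np.arctan2(r[1,0],r[0,0]); yt=a[3] if len(a)>3 else yaw
G=np.array([[np.cos(yt),np.sin(yt),0],[0,0,-1],[-np.sin(yt),np.cos(yt),0]]).T
print("yaw %.3f"%yaw,"turn",(R.from_matrix(r.T@G).as_rotvec()*10).round(2),"shift",(d/25).round(2))
E
python3 go.py 432 202 185
```

```text
t4.23 tcp [435.4 203.7 194.5] X [ 0.998 -0.057  0.017] Y [ 0.017  0.008 -1.   ] Z [0.056 0.998 0.009] q [0.32 0.07 1.82 0.   1.23 0.37] F [ 0.8  0.5 -1.5] w40.0
yaw -0.057 turn [-0.09  0.    0.17] shift [-0.14  0.38 -0.08]
```

Call:
play_rows(deltas=[[[0,0,0],[0,0,0],0.4],[[0,0,0],[0,0,0],-0.3],[[0,0,0],[0,0,0],-0.3],[[0,0,0],[0,0,0],-0.3],[[-0.1,0,0.17],[0,0.15,0],-0.3],[[0,0,0],[0,0.2,0],-0.3],[[0,0,0],[0,0,0],-0.3],[[0,0,0],[0,0,0],-0.3]])

```text
t: 4.9
tcp_pos: [436.9, 203.8, 186.3]
orientation: [0.707, -0.019, 0.021, -0.707]
ft_force: [-0.2, -0.6, 0.7]
width: 55.6
```

```bash
python3 go.py 432 201 184
```

```text
t4.90 tcp [436.9 203.8 186.3] X [ 0.998 -0.057  0.003] Y [ 0.003 -0.001 -1.   ] Z [ 0.057  0.998 -0.001] q [ 0.32  0.09  1.82 -0.    1.23  0.38] F [-0.2 -0.6  0.7] w55.6
yaw -0.057 turn [ 0.01 -0.    0.03] shift [-0.19  0.09 -0.12]
```

Call:
play_rows(deltas=[[[0,0,0],[-0.05,0,-0.08],1],[[0,0,0],[0,0,0],1],[[0,0,0],[0,0,0],1],[[0,0,0],[0,0,0],1],[[0,0,0],[0,0,0],1],[[0,0,0],[0,0,0],1]])

```text
t: 5.4
tcp_pos: [435.8, 201.7, 186.7]
orientation: [0.707, -0.018, 0.022, -0.707]
ft_force: [0.3, 0.4, 0.3]
width: 40.4
```

```bash
python3 go.py 432 201 184
```

```text
t5.40 tcp [435.8 201.7 186.7] X [ 0.998 -0.057  0.005] Y [ 0.005 -0.    -1.   ] Z [0.057 0.998 0.   ] q [ 0.32  0.09  1.82 -0.    1.23  0.37] F [0.3 0.4 0.3] w40.4
yaw -0.057 turn [-0.    0.    0.05] shift [-0.15  0.11 -0.04]
```

Call:
play_rows(deltas=[[[0,0,0],[0,-0.3,0],1],[[0,0,0],[0,-0.5,0],1],[[0,0,0],[0,-0.6,0],1],[[0,0,0],[0,-0.8,0],1],[[0,0,0],[0,-0.9,0],1],[[0,0,0],[0,-0.8,0],1],[[0,0,0],[0,-0.5,0],1],[[0,0,0],[0,-0.2,0],1],[[0,0,0],[0,0,0],1]])

```text
t: 6.15
tcp_pos: [430.1, 200.2, 296.4]
orientation: [0.71, -0.029, 0.011, -0.703]
ft_force: [0.4, 0.4, -5.0]
width: 40.2
```

```bash
python3 - <<'E'
from h import *
# case large bay centre
for n,p,yt,off in (("case L",(595.5,-250.5),-.148,-27.5),("case S",(595.5,-250.5),-.148,39.5),("jar -",(588.2,259),-.022,-38.5),("jar +",(588.2,259),-.022,38.5)):
    print(n,(np.array(p)+off*np.array([-np.sin(yt),np.cos(yt)])).round(1))
E
python3 go.py 591.4 -277.7 300 -0.1
```

```text
case L [ 591.4 -277.7]
case S [ 601.3 -211.4]
jar - [587.4 220.5]
jar + [589.  297.5]
t6.15 tcp [430.1 200.2 296.4] X [ 0.998 -0.056 -0.024] Y [-0.025 -0.01  -1.   ] Z [ 0.056  0.998 -0.011] q [ 0.32 -0.02  1.7  -0.    1.49  0.37] F [ 0.4  0.4 -5. ] w40.2
yaw -0.056 turn [ 0.12  0.44 -0.24] shift [  7.52  -0.12 -18.73]
```

Call:
play_rows(deltas=[[[0.12,0,-0.24],[0.38,0,-0.5],1],[[0,0,0],[0.38,0,-0.9],1],[[0,0,0],[0.38,0,-0.94],1],[[0,0,0],[0.38,0,-0.94],1],[[0,0,0],[0.38,0,-0.94],1],[[0,0,0],[0.38,0,-0.94],1],[[0,0,0],[0.38,0,-0.94],1],[[0,0,0],[0.38,0,-0.94],1],[[0,0,0],[0.38,0,-0.94],1],[[0,0,0],[0.38,0,-0.94],1],[[0,0,0],[0.38,0,-0.94],1],[[0,0,0],[0.38,0,-0.94],1]])

```text
t: 7.15
tcp_pos: [524.8, -82.6, 272.0]
orientation: [-0.705, 0.03, -0.002, 0.709]
ft_force: [0.0, 2.1, -5.7]
width: 40.5
```

```bash
python3 go.py 591.4 -277.7 300 -0.1
```

```text
t7.15 tcp [524.8 -82.6 272. ] X [ 0.998 -0.045 -0.04 ] Y [-0.04   0.007 -0.999] Z [0.046 0.999 0.005] q [-0.26  0.12  1.6  -0.    1.46 -0.22] F [ 0.   2.1 -5.7] w40.5
yaw -0.045 turn [-0.04  0.54 -0.4 ] shift [ 2.97 -1.28 -7.67]
```

Call:
play_rows(deltas=[[[-0.04,0.1,-0.4],[0.35,-0.15,-0.9],1],[[0,0.1,0],[0.35,-0.15,-0.9],1],[[0,0.1,0],[0.35,-0.15,-0.9],1],[[0,0.1,0],[0.35,-0.15,-0.9],1],[[0,0.1,0],[0.35,-0.15,-0.9],1],[[0,0,0],[0.35,-0.15,-0.9],1],[[0,0,0],[0.35,-0.15,-0.8],1],[[0,0,0],[0.2,-0.1,-0.5],1],[[0,0,0],[0,0,0],1]])

```text
t: 7.9
tcp_pos: [575.3, -267.4, 275.8]
orientation: [-0.702, 0.05, -0.024, 0.71]
ft_force: [0.1, 1.1, -4.6]
width: 40.4
```

```bash
python3 go.py 591.4 -277.7 220 -0.1
```

```text
t7.90 tcp [ 575.3 -267.4  275.8] X [ 0.994 -0.104 -0.036] Y [-0.035  0.015 -0.999] Z [0.104 0.994 0.011] q [-0.52  0.34  1.33 -0.    1.51 -0.42] F [ 0.1  1.1 -4.6] w40.4
yaw -0.104 turn [-0.11 -0.04 -0.36] shift [ 0.76  2.2  -0.37]
```

Call:
play_rows(deltas=[[[-0.11,0,-0.36],[0.4,0.2,-0.2],1],[[0,0,0],[0.36,0.4,-0.17],1],[[0,0,0],[0,0.5,0],1],[[0,0,0],[0,0.5,0],1],[[0,0,0],[0,0.3,0],1],[[0,0,0],[0,0.1,0],1],[[0,0,0],[0,0,0],1]])

```text
t: 8.48
tcp_pos: [589.1, -274.8, 209.5]
orientation: [-0.702, 0.044, -0.03, 0.711]
ft_force: [-0.5, 0.1, -5.4]
width: 40.2
```

```bash
python3 go.py 591.4 -277.7 193 -0.1;  python3 -c "
from h import *
c=capture('side'); cv2.imwrite('pics/a2.png',cv2.resize(c['frame'][180:340,280:480,::-1],None,fx=3.5,fy=3.5))"
```

```text
t8.48 tcp [ 589.1 -274.8  209.5] X [ 0.994 -0.104 -0.021] Y [-0.02   0.014 -1.   ] Z [0.105 0.994 0.012] q [-0.52  0.42  1.36  0.    1.39 -0.42] F [-0.5  0.1 -5.4] w40.2
yaw -0.105 turn [-0.12 -0.05 -0.21] shift [ 0.12  0.66 -0.11]
```

View pics/a2.png

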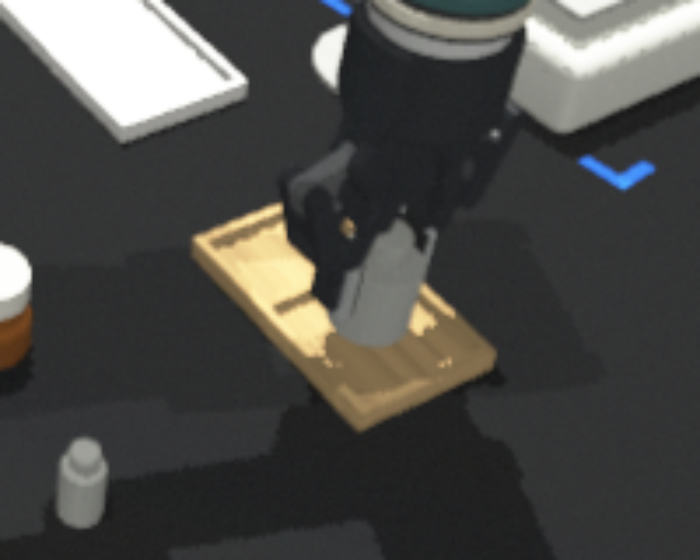

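Call:
play_rows(deltas=[[[-0.12,0,-0.21],[0.12,0.15,-0.11],1],[[0,0,0],[0,0.2,0],1],[[0,0,0],[0,0.1,0],1],[[0,0,0],[0,0,0],1]])

```text
t: 8.87
tcp_pos: [591.9, -276.8, 200.1]
orientation: [0.707, -0.036, 0.037, -0.706]
ft_force: [-0.4, 0.9, -5.2]
width: 40.1
```

```bash
python3 go.py 591.4 -277.7 192 -0.1
```

```text
t8.87 tcp [ 591.9 -276.8  200.1] X [ 0.995 -0.103  0.002] Y [ 0.002 -0.001 -1.   ] Z [ 0.103  0.995 -0.001] q [-0.52  0.43  1.37 -0.    1.34 -0.42] F [-0.4  0.9 -5.2] w40.1
yaw -0.103 turn [ 0.01 -0.03  0.02] shift [-0.02  0.32 -0.04]
```

Call:
play_rows(deltas=[[[0,0,0],[0,0.1,0],1],[[0,0,0],[0,0.06,0],1],[[0,0,0],[0,0.05,0],1]])

```text
t: 9.12
tcp_pos: [592.2, -276.7, 196.2]
orientation: [0.707, -0.035, 0.038, -0.705]
ft_force: [-0.3, 0.2, -5.3]
width: 40.3
```

Call:
play_rows(deltas=[[[0,0,0],[0,0.05,0],1],[[0,0,0],[0,0.05,0],1]])

```text
t: 9.28
tcp_pos: [592.3, -276.8, 194.0]
orientation: [0.707, -0.035, 0.038, -0.705]
ft_force: [-0.1, 0.1, -4.1]
width: 40.2
```

```bash
python3 go.py 591.4 -277.7 191.5 -0.1
```

```text
t9.28 tcp [ 592.3 -276.8  194. ] X [ 0.995 -0.103  0.004] Y [ 0.004 -0.002 -1.   ] Z [ 0.103  0.995 -0.002] q [-0.52  0.43  1.37 -0.    1.33 -0.42] F [-0.1  0.1 -4.1] w40.2
yaw -0.103 turn [ 0.02 -0.03  0.04] shift [-0.03  0.1  -0.04]
```

Call:
play_rows(deltas=[[[0,0,0],[0,0.04,0],1],[[0,0,0],[0,0.03,0],1]])

```text
t: 9.45
tcp_pos: [592.3, -276.8, 192.0]
orientation: [0.707, -0.035, 0.038, -0.705]
ft_force: [-0.4, -0.1, -4.8]
width: 40.3
```

Call:
play_rows(deltas=[[[0,0,0],[0,0.04,0],1],[[0,0,0],[0,0.02,0],1]])

```text
t: 9.62
tcp_pos: [592.4, -276.9, 191.8]
orientation: [0.707, -0.035, 0.038, -0.705]
ft_force: [-1.4, 0.2, -2.6]
width: 40.5
```

```bash
python3 go.py 591.4 -277.7 191.5 -0.1;  python3 -c "
from h import *
c=capture('side'); cv2.imwrite('pics/a3.png',cv2.resize(c['frame'][220:320,320:440,::-1],None,fx=5,fy=5))"
```

```text
t9.62 tcp [ 592.4 -276.9  191.8] X [ 0.995 -0.103  0.005] Y [ 0.004 -0.003 -1.   ] Z [ 0.103  0.995 -0.002] q [-0.52  0.43  1.38 -0.    1.33 -0.42] F [-1.4  0.2 -2.6] w40.5
yaw -0.103 turn [ 0.02 -0.03  0.05] shift [-0.04  0.01 -0.04]
```

View pics/a3.png

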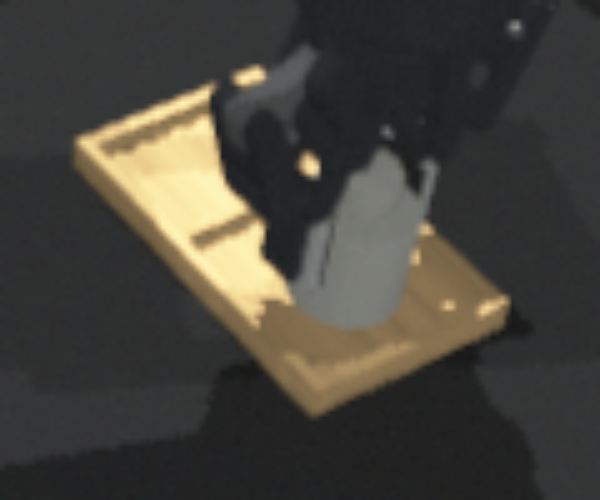

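Call:
play_rows(deltas=[[[0,0,0],[0,0.03,0],1],[[0,0,0],[0,0,0],0.05],[[0,0,0],[0,0,0],0.0],[[0,0,0],[0,0,0],-0.1],[[0,0,0],[0,0,0],-0.4],[[0,0,0],[0,0,0],-0.4],[[0,0,0],[0,0,0],-0.4],[[0,0,0],[0,-0.2,0],-0.4],[[0,0,0],[0,-0.4,0],-0.4],[[0,0,0],[0,-0.8,0],-0.4],[[0,0,0],[0,-0.9,0],-0.4],[[0,0,0],[0,-0.9,0],-0.4]])

```text
t: 10.67
tcp_pos: [591.8, -276.7, 274.0]
orientation: [0.707, -0.035, 0.038, -0.705]
ft_force: [0.8, 0.2, -0.3]
width: 60.0
```

```bash
python3 go.py 403.2 -267.8 260 -0.1
```

```text
t10.67 tcp [ 591.8 -276.7  274. ] X [ 0.995 -0.103  0.004] Y [ 0.004 -0.002 -1.   ] Z [ 0.103  0.995 -0.002] q [-0.52  0.37  1.29 -0.    1.47 -0.42] F [ 0.8  0.2 -0.3] w60.0
yaw -0.104 turn [ 0.02 -0.04  0.04] shift [-7.54  0.53 -0.43]
```

Call:
play_rows(deltas=[[[0,0,0],[-0.5,-0.1,0],-0.4],[[0,0,0],[-0.9,0,-0.05],-0.4],[[0,0,0],[-0.9,0,-0.05],-0.4],[[0,0,0],[-0.9,0,-0.05],-0.4],[[0,0,0],[-0.9,0,-0.05],-0.4],[[0,0,0],[-0.9,0,-0.05],-0.4],[[0,0,0],[-0.9,0,-0.05],-0.4],[[0,0,0],[-0.9,0,-0.05],-0.4],[[0,0,0],[-0.5,0,-0.05],-0.4],[[0,0,0],[0,0,0],-0.4]])

```text
t: 11.5
tcp_pos: [404.6, -267.9, 294.9]
orientation: [0.713, -0.024, 0.048, -0.699]
ft_force: [-0.3, -0.2, -1.6]
width: 59.9
```

```bash
python3 go.py 403.2 -267.8 181 -0.1; python3 -c "
from h import *
c=capture('top'); cv2.imwrite('pics/a4.png',cv2.resize(c['frame'][130:290,320:450,::-1],None,fx=3.5,fy=3.5))
C={'side':capture('side')};fit(C,'weight_large',(592,-277,0));fit(C,'weight_small',(403.2,-267.8,0),dz=False)"
```

```text
t11.50 tcp [ 404.6 -267.9  294.9] X [ 0.994 -0.1    0.035] Y [ 0.033 -0.022 -0.999] Z [ 0.101  0.995 -0.019] q [-0.7  -0.02  1.7   0.    1.42 -0.6 ] F [-0.3 -0.2 -1.6] w59.9
yaw -0.101 turn [ 0.19 -0.01  0.35] shift [-0.21  4.55  0.08]
weight_large  x  537.3 y -287.4 yaw-0.007 h139.8 rms15.83 ['side']
weight_small  x  403.6 y -266.7 yaw-0.007 h 44.1 rms0.29 ['side']
```

View pics/a4.png

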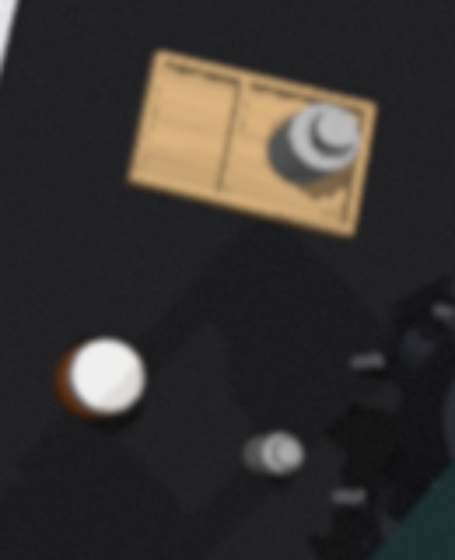

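Call:
play_rows(deltas=[[[0.19,0,0.35],[-0.2,0.3,0.1],-0.4],[[0,0,0],[0,0.6,0],-0.4],[[0,0,0],[0,0.6,0],-0.4],[[0,0,0],[0,0.6,0],-0.4],[[0,0,0],[0,0.6,0],-0.4],[[0,0,0],[0,0.5,0],-0.4],[[0,0,0],[0,0.4,0],-0.4],[[0,0,0],[0,0.2,0],-0.4],[[0,0,0],[0,0,0],-0.4]])

```text
t: 12.35
tcp_pos: [407.7, -264.4, 195.4]
orientation: [-0.704, 0.035, -0.031, 0.709]
ft_force: [-0.4, 0.7, -0.7]
width: 59.8
```

```bash
python3 go.py 403.3 -267.4 181 -0.1
```

```text
t12.35 tcp [ 407.7 -264.4  195.4] X [ 0.996 -0.094 -0.006] Y [-0.005  0.007 -1.   ] Z [0.094 0.996 0.006] q [-0.69  0.09  1.8   0.    1.26 -0.6 ] F [-0.4  0.7 -0.7] w59.8
yaw -0.094 turn [-0.06  0.06 -0.06] shift [-0.16  0.58 -0.14]
```

Call:
play_rows(deltas=[[[-0.06,0,-0.06],[-0.16,0.15,-0.14],-0.4],[[0,0,0],[0,0.2,0],-0.4],[[0,0,0],[0,0.2,0],-0.4],[[0,0,0],[0,0.05,0],-0.4],[[0,0,0],[0,0,0],-0.4]])

```text
t: 12.77
tcp_pos: [404.1, -268.5, 180.6]
orientation: [0.707, -0.032, 0.034, -0.706]
ft_force: [0.3, -0.3, 0.9]
width: 59.8
```

```bash
python3 go.py 403.3 -267.4 181 -0.1
```

```text
t12.77 tcp [ 404.1 -268.5  180.6] X [ 0.996 -0.093  0.003] Y [ 0.002 -0.002 -1.   ] Z [ 0.093  0.996 -0.002] q [-0.7   0.11  1.82 -0.    1.21 -0.61] F [ 0.3 -0.3  0.9] w59.8
yaw -0.093 turn [0.02 0.07 0.03] shift [-0.04 -0.02  0.04]
```

Call:
play_rows(deltas=[[[0,0,0],[0,0,0.04],1],[[0,0,0],[0,0,0],1],[[0,0,0],[0,0,0],1],[[0,0,0],[0,0,0],1],[[0,0,0],[0,0,0],1],[[0,0,0],[0,0,0],1],[[0,0,0],[0,0,0],1],[[0,0,0],[0,0,0],1],[[0,0,0],[0,0,0],1]])

```text
t: 13.52
tcp_pos: [404.3, -267.5, 181.8]
orientation: [0.708, -0.032, 0.035, -0.705]
ft_force: [0.1, -0.1, -0.1]
width: 20.0
```

```bash
python3 go.py 403.3 -267.4 181 -0.1
```

```text
t13.52 tcp [ 404.3 -267.5  181.8] X [ 0.996 -0.093  0.004] Y [ 0.004 -0.004 -1.   ] Z [ 0.093  0.996 -0.003] q [-0.7   0.1   1.82 -0.    1.22 -0.61] F [ 0.1 -0.1 -0.1] w20.0
yaw -0.094 turn [0.03 0.06 0.04] shift [-0.04  0.03  0.  ]
```

Call:
play_rows(deltas=[[[0,0,0],[0,-0.3,0],1],[[0,0,0],[0,-0.6,0],1],[[0,0,0],[0,-0.8,0],1],[[0,0,0],[0,-0.8,0],1],[[0,0,0],[0,-0.8,0],1],[[0,0,0],[0,-0.6,0],1],[[0,0,0],[0,-0.3,0],1],[[0,0,0],[0,0,0],1]])

```text
t: 14.18
tcp_pos: [403.1, -266.5, 292.4]
orientation: [0.707, -0.033, 0.033, -0.706]
ft_force: [0.7, -0.7, 0.1]
width: 19.5
```

```bash
python3 go.py 601.3 -211.4 270 -0.1
```

```text
t14.18 tcp [ 403.1 -266.5  292.4] X [ 0.996 -0.093  0.001] Y [ 0.001 -0.001 -1.   ] Z [ 0.093  0.996 -0.001] q [-0.7  -0.01  1.7  -0.    1.45 -0.61] F [ 0.7 -0.7  0.1] w19.5
yaw -0.094 turn [0.01 0.06 0.01] shift [7.69 0.9  2.94]
```

Call:
play_rows(deltas=[[[0,0,0],[0.5,0,0.25],1],[[0,0,0],[0.65,0,0.25],1],[[0,0,0],[0.65,0,0.25],1],[[0,0,0],[0.65,0,0.25],1],[[0,0,0],[0.65,0,0.25],1],[[0,0,0],[0.65,0,0.25],1],[[0,0,0],[0.65,0,0.25],1],[[0,0,0],[0.65,0,0.25],1],[[0,0,0],[0.65,0,0.25],1],[[0,0,0],[0.65,0,0.25],1],[[0,0,0],[0.5,0,0.2],1],[[0,0,0],[0.3,0,0.1],1]])

```text
t: 15.18
tcp_pos: [592.1, -210.5, 278.5]
orientation: [-0.704, 0.041, -0.028, 0.709]
ft_force: [-0.4, 0.9, -1.0]
width: 20.3
```

Call:
play_rows(deltas=[[[0,0,0],[0,0,0],1]])

```text
t: 15.27
tcp_pos: [593.0, -209.8, 277.0]
orientation: [-0.703, 0.041, -0.027, 0.709]
ft_force: [0.2, -0.1, -1.0]
width: 20.2
```

```bash
python3 go.py 601.3 -211.4 187 -0.1
```

```text
t15.27 tcp [ 593.  -209.8  277. ] X [ 0.995 -0.096 -0.02 ] Y [-0.019  0.009 -1.   ] Z [0.096 0.995 0.007] q [-0.43  0.32  1.35  0.    1.49 -0.33] F [ 0.2 -0.1 -1. ] w20.2
yaw -0.096 turn [-0.07  0.04 -0.2 ] shift [ 0.41  3.59 -0.06]
```

Call:
play_rows(deltas=[[[-0.07,0,-0.2],[0.35,0.2,-0.06],1],[[0,0,0],[0,0.5,0],1],[[0,0,0],[0,0.6,0],1],[[0,0,0],[0,0.6,0],1],[[0,0,0],[0,0.6,0],1],[[0,0,0],[0,0.4,0],1],[[0,0,0],[0,0.2,0],1],[[0,0,0],[0,0,0],1]])

```text
t: 15.93
tcp_pos: [595.2, -213.1, 189.1]
orientation: [-0.705, 0.04, -0.03, 0.707]
ft_force: [-1.0, -0.6, -1.2]
width: 19.8
```

```bash
python3 go.py 601.3 -211.4 187 -0.1
```

```text
t15.93 tcp [ 595.2 -213.1  189.1] X [ 0.995 -0.098 -0.014] Y [-0.014  0.003 -1.   ] Z [0.098 0.995 0.002] q [-0.43  0.4   1.43 -0.    1.32 -0.33] F [-1.  -0.6 -1.2] w19.8
yaw -0.098 turn [-0.02  0.02 -0.14] shift [0.24 0.08 0.09]
```

Call:
play_rows(deltas=[[[-0.02,0,-0.14],[0.15,-0.02,0.05],1],[[0,0,0],[0,0,0],1],[[0,0,0],[0,0.03,0],1]])

```text
t: 16.18
tcp_pos: [599.0, -212.5, 189.5]
orientation: [0.706, -0.035, 0.036, -0.706]
ft_force: [-0.2, 0.2, -0.8]
width: 20.1
```

Call:
play_rows(deltas=[[[0,0,0],[0,0.03,0],1],[[0,0,0],[0,0.02,0],1]])

```text
t: 16.35
tcp_pos: [599.7, -212.7, 190.1]
orientation: [0.707, -0.033, 0.037, -0.706]
ft_force: [0.8, -0.6, -1.7]
width: 19.6
```

```bash
python3 go.py 601.3 -211.4 187 -0.1
```

```text
t16.35 tcp [ 599.7 -212.7  190.1] X [ 0.995 -0.099  0.005] Y [ 0.005 -0.002 -1.   ] Z [ 0.099  0.995 -0.002] q [-0.43  0.4   1.43  0.    1.31 -0.33] F [ 0.8 -0.6 -1.7] w19.6
yaw -0.099 turn [0.02 0.01 0.05] shift [0.06 0.13 0.06]
```

Call:
play_rows(deltas=[[[0,0,0.04],[0,0.07,0],1],[[0,0,0],[0,0.04,0],1],[[0,0,0],[0,0.02,0],1]])

```text
t: 16.6
tcp_pos: [600.3, -212.9, 188.5]
orientation: [0.707, -0.034, 0.036, -0.705]
ft_force: [-0.1, 0.3, -0.3]
width: 19.5
```

Call:
play_rows(deltas=[[[0,0,0],[0,0.03,0],1],[[0,0,0],[0,0.02,0],1]])

```text
t: 16.77
tcp_pos: [600.4, -212.9, 187.3]
orientation: [0.707, -0.034, 0.036, -0.705]
ft_force: [-0.3, -0.1, -1.8]
width: 19.9
```

```bash
python3 go.py 601.3 -211.4 187 -0.1
```

```text
t16.77 tcp [ 600.4 -212.9  187.3] X [ 0.995 -0.098  0.004] Y [ 0.004 -0.003 -1.   ] Z [ 0.098  0.995 -0.003] q [-0.43  0.41  1.43 -0.    1.3  -0.33] F [-0.3 -0.1 -1.8] w19.9
yaw -0.099 turn [0.03 0.01 0.04] shift [0.03 0.01 0.06]
```

Call:
play_rows(deltas=[[[0,0,0],[0,0.04,0],1],[[0,0,0],[0,0.03,0],1]])

```text
t: 16.93
tcp_pos: [600.5, -213.0, 186.8]
orientation: [0.707, -0.033, 0.036, -0.705]
ft_force: [-1.6, 0.8, 4.4]
width: 19.7
```

Call:
play_rows(deltas=[[[0,0,0],[0,0.03,0],1],[[0,0,0],[0,0.02,0],1]])

```text
t: 17.1
tcp_pos: [600.5, -212.9, 186.8]
orientation: [0.707, -0.033, 0.036, -0.705]
ft_force: [-1.3, 0.7, 1.8]
width: 19.9
```

```bash
python3 go.py 601.3 -211.4 187 -0.1
```

```text
t17.10 tcp [ 600.5 -212.9  186.8] X [ 0.995 -0.098  0.004] Y [ 0.004 -0.004 -1.   ] Z [ 0.098  0.995 -0.003] q [-0.43  0.41  1.43 -0.    1.3  -0.33] F [-1.3  0.7  1.8] w19.9
yaw -0.098 turn [0.03 0.02 0.04] shift [ 0.03 -0.01  0.06]
```

Call:
play_rows(deltas=[[[0,0,0],[0,0,0],0.5],[[0,0,0],[0,0,0],0.4],[[0,0,0],[0,0,0],0.2],[[0,0,0],[0,0,0],0.2],[[0,0,0],[0,0,0],0.2],[[0,0,0],[0,-0.2,0],0.2],[[0,0,0],[0,-0.4,0],0.2],[[0,0,0],[0,-0.8,0],0.2],[[0,0,0],[0,-0.9,0],0.2],[[0,0,0],[0,-0.9,0],0.2],[[0,0,0],[0,-0.4,0],-0.8]])

```text
t: 18.02
tcp_pos: [599.3, -212.3, 276.6]
orientation: [0.706, -0.036, 0.034, -0.706]
ft_force: [0.0, -0.3, 1.3]
width: 45.0
```

```bash
python3 go.py 435.4 -159.3 285 -0.06
```

```text
t18.02 tcp [ 599.3 -212.3  276.6] X [ 0.995 -0.098 -0.003] Y [-0.003 -0.    -1.   ] Z [ 0.098  0.995 -0.   ] q [-0.43  0.33  1.34 -0.    1.48 -0.33] F [ 0.  -0.3  1.3] w45.0
yaw -0.099 turn [ 0.   -0.39 -0.03] shift [-6.73 -0.32  1.46]
```

Call:
play_rows(deltas=[[[0,0,0],[-0.5,0,0.15],-0.8],[[0,0,0],[-0.85,0,0.18],-0.8],[[0,0,0],[-0.85,0,0.18],-0.8],[[0,0,0],[-0.85,0,0.18],-0.8],[[0,0,0],[-0.85,0,0.18],-0.8],[[0,0,0],[-0.85,0,0.18],-0.8],[[0,0,0],[-0.85,0,0.18],-0.8],[[0,0,0],[-0.7,0,0.15],-0.8],[[0,0,0],[-0.3,0,0.1],-0.8],[[0,0,0],[0,0,0],-0.8]])

```text
t: 18.85
tcp_pos: [433.5, -157.5, 285.3]
orientation: [0.709, -0.029, 0.04, -0.703]
ft_force: [-0.3, 0.8, 0.2]
width: 77.0
```

```bash
python3 go.py 435.4 -159.3 184 -0.06; python3 -c "
from h import *
C={'side':capture('side')};fit(C,'jar',(435.4,-159.3,0),dz=False)
C={'top':capture('top')};fit(C,'jar',(435.4,-159.3,0),dz=False)"
```

```text
t18.85 tcp [ 433.5 -157.5  285.3] X [ 0.995 -0.098  0.016] Y [ 0.016 -0.009 -1.   ] Z [ 0.098  0.995 -0.007] q [-0.47 -0.06  1.76 -0.    1.42 -0.37] F [-0.3  0.8  0.2] w77.0
yaw -0.098 turn [ 0.08 -0.38  0.16] shift [ 0.02  4.05 -0.04]
jar           x  435.3 y -157.4 yaw 0.003 h 51.3 rms0.72 ['side']
jar           x  437.4 y -156.3 yaw-0.039 h 51.7 rms2.47 ['top']
```

Call:
play_rows(deltas=[[[0.08,0,0.16],[0.05,0.2,-0.02],-0.8],[[0,0,0],[0,0.5,0],-0.8],[[0,0,0],[0,0.6,0],-0.8],[[0,0,0],[0,0.6,0],-0.8],[[0,0,0],[0,0.6,0],-0.8],[[0,0,0],[0,0.6,0],-0.8],[[0,0,0],[0,0.3,0],-0.8],[[0,0,0],[0,0.1,0],-0.8],[[0,0,0],[0,0,0],-0.8]])

```text
t: 19.7
tcp_pos: [445.5, -162.7, 193.7]
orientation: [-0.706, 0.034, -0.036, 0.707]
ft_force: [-0.0, -0.7, 0.6]
width: 76.9
```

```bash
python3 go.py 435.4 -158.3 184 -0.1
```

```text
t19.70 tcp [ 445.5 -162.7  193.7] X [ 0.995 -0.098  0.003] Y [ 0.003  0.001 -1.   ] Z [0.098 0.995 0.001] q [-0.47  0.07  1.83  0.    1.24 -0.37] F [-0.  -0.7  0.6] w76.9
yaw -0.098 turn [-0.01  0.02  0.03] shift [-0.42  0.39  0.13]
```

Call:
play_rows(deltas=[[[0,0,0],[-0.25,0,0.13],-0.8],[[0,0,0],[-0.17,0.1,0],-0.8],[[0,0,0],[0,0.2,0],-0.8],[[0,0,0],[0,0.08,0],-0.8],[[0,0,0],[0,0,0],-0.8]])

```text
t: 20.12
tcp_pos: [435.9, -158.6, 186.0]
orientation: [0.707, -0.032, 0.037, -0.706]
ft_force: [-0.6, -0.2, 0.3]
width: 76.7
```

```bash
python3 go.py 435.4 -158.3 184 -0.1
```

```text
t20.12 tcp [ 435.9 -158.6  186. ] X [ 0.995 -0.098  0.007] Y [ 0.007 -0.001 -1.   ] Z [ 0.098  0.995 -0.001] q [-0.47  0.05  1.86  0.    1.22 -0.38] F [-0.6 -0.2  0.3] w76.7
yaw -0.098 turn [0.01 0.02 0.07] shift [-0.02  0.08  0.01]
```

Call:
play_rows(deltas=[[[0,0,0],[0,0,0],1],[[0,0,0],[0,0,0],1],[[0,0,0],[0,0,0],1],[[0,0,0],[0,0,0],1],[[0,0,0],[0,0,0],1],[[0,0,0],[0,0,0],1],[[0,0,0],[0,0,0],1]], grip_force=40)

```text
t: 20.7
tcp_pos: [436.2, -158.9, 187.2]
orientation: [0.707, -0.031, 0.038, -0.706]
ft_force: [-0.3, 0.2, 0.8]
width: 41.1
```

```bash
python3 go.py 435.4 -158.3 184 -0.1
```

```text
t20.70 tcp [ 436.2 -158.9  187.2] X [ 0.995 -0.098  0.009] Y [ 0.009 -0.002 -1.   ] Z [ 0.098  0.995 -0.002] q [-0.47  0.05  1.86  0.    1.22 -0.38] F [-0.3  0.2  0.8] w41.1
yaw -0.098 turn [0.02 0.02 0.09] shift [-0.04  0.13  0.02]
```

Call:
play_rows(deltas=[[[0,0,0],[0,-0.3,0],1],[[0,0,0],[0,-0.6,0],1],[[0,0,0],[0,-0.8,0],1],[[0,0,0],[0,-0.9,0],1],[[0,0,0],[0,-0.9,0],1],[[0,0,0],[0,-0.7,0],1],[[0,0,0],[0,-0.3,0],1],[[0,0,0],[0,0,0],1]])

```text
t: 21.37
tcp_pos: [433.9, -157.9, 304.0]
orientation: [-0.706, 0.034, -0.035, 0.707]
ft_force: [0.4, -0.1, -0.7]
width: 41.3
```

```bash
python3 go.py 589 297.5 290 -0.06
```

```text
t21.37 tcp [ 433.9 -157.9  304. ] X [ 0.995 -0.098  0.002] Y [ 0.003  0.001 -1.   ] Z [0.098 0.995 0.001] q [-0.47 -0.07  1.73  0.    1.48 -0.38] F [ 0.4 -0.1 -0.7] w41.3
yaw -0.098 turn [-0.01 -0.38  0.02] shift [ 4.39  0.6  18.73]
```

Call:
play_rows(deltas=[[[0,0,0],[0.22,-0.05,0.5],1],[[0,0,0],[0.22,-0.05,0.9],1],[[0,0,0],[0.22,-0.05,0.95],1],[[0,0,0],[0.22,-0.05,0.95],1],[[0,0,0],[0.22,-0.05,0.95],1],[[0,0,0],[0.22,-0.05,0.95],1],[[0,0,0],[0.22,-0.05,0.95],1],[[0,0,0],[0.22,-0.05,0.95],1],[[0,0,0],[0.22,-0.05,0.95],1],[[0,0,0],[0.22,-0.05,0.95],1],[[0,0,0],[0.22,-0.05,0.95],1],[[0,0,0],[0.22,-0.05,0.95],1]])

```text
t: 22.37
tcp_pos: [526.7, 114.5, 303.9]
orientation: [0.706, -0.046, 0.031, -0.706]
ft_force: [-0.1, -0.2, -1.3]
width: 41.4
```

```bash
python3 go.py 589 297.5 290 -0.06
```

```text
t22.37 tcp [526.7 114.5 303.9] X [ 0.994 -0.108 -0.02 ] Y [-0.021 -0.    -1.   ] Z [ 0.108  0.994 -0.002] q [0.11 0.11 1.55 0.   1.5  0.22] F [-0.1 -0.2 -1.3] w41.4
yaw -0.108 turn [ 0.02 -0.48 -0.21] shift [1.7  0.5  7.55]
```

Call:
play_rows(deltas=[[[0,-0.1,-0.2],[0.2,0,0.9],1],[[0,-0.1,0],[0.2,0,0.9],1],[[0,-0.1,0],[0.2,0,0.9],1],[[0,-0.1,0],[0.2,0,0.9],1],[[0,0,0],[0.2,0,0.9],1],[[0,0,0],[0.2,0,0.9],1],[[0,0,0],[0.2,0,0.9],1],[[0,0,0],[0.15,0,0.8],1],[[0,0,0],[0.1,0,0.4],1],[[0,0,0],[0,0,0],1]])

```text
t: 23.2
tcp_pos: [581.7, 311.8, 282.8]
orientation: [0.71, -0.031, 0.012, -0.703]
ft_force: [-0.5, 0.6, -1.7]
width: 41.1
```

```bash
python3 go.py 589 297.5 195 -0.06
```

```text
t23.20 tcp [581.7 311.8 282.8] X [ 0.998 -0.06  -0.026] Y [-0.026 -0.009 -1.   ] Z [ 0.06   0.998 -0.011] q [0.41 0.39 1.25 0.   1.53 0.47] F [-0.5  0.6 -1.7] w41.1
yaw -0.060 turn [ 0.11 -0.   -0.26] shift [ 0.41  3.51 -0.52]
```

Call:
play_rows(deltas=[[[0.1,0,-0.26],[0.15,0.1,-0.3],1],[[0,0,0],[0.1,0.4,-0.2],1],[[0,0,0],[0,0.6,0],1],[[0,0,0],[0,0.6,0],1],[[0,0,0],[0,0.6,0],1],[[0,0,0],[0,0.5,0],1],[[0,0,0],[0,0.2,0],1],[[0,0,0],[0,0,0],1]])

```text
t: 23.87
tcp_pos: [585.5, 290.2, 197.0]
orientation: [0.71, -0.027, 0.019, -0.703]
ft_force: [-0.0, -0.8, -1.6]
width: 41.0
```

```bash
python3 go.py 589 297.5 193 -0.06
```

```text
t23.87 tcp [585.5 290.2 197. ] X [ 0.998 -0.065 -0.011] Y [-0.012 -0.01  -1.   ] Z [ 0.065  0.998 -0.01 ] q [ 0.37  0.44  1.36 -0.    1.36  0.44] F [-0.  -0.8 -1.6] w41.0
yaw -0.066 turn [ 0.1  -0.05 -0.11] shift [0.12 0.15 0.3 ]
```

Call:
play_rows(deltas=[[[0.1,0,-0.11],[0.06,-0.02,0.2],1],[[0,0,0],[0,0,0.08],1],[[0,0,0],[0,0.04,0],1],[[0,0,0],[0,0,0],1]])

```text
t: 24.2
tcp_pos: [588.2, 297.0, 197.6]
orientation: [-0.706, 0.023, -0.024, 0.707]
ft_force: [-0.5, -0.8, -2.3]
width: 41.3
```

```bash
python3 go.py 589 297.5 192 -0.06
```

```text
t24.20 tcp [588.2 297.  197.6] X [ 0.998 -0.067  0.002] Y [ 0.002  0.001 -1.   ] Z [0.067 0.998 0.001] q [0.38 0.44 1.36 0.   1.34 0.45] F [-0.5 -0.8 -2.3] w41.3
yaw -0.067 turn [-0.01 -0.07  0.02] shift [0.03 0.23 0.02]
```

Call:
play_rows(deltas=[[[0,0,0],[0,0.08,0],1],[[0,0,0],[0,0.06,0],1],[[0,0,0],[0,0.03,0],1]])

```text
t: 24.45
tcp_pos: [588.9, 297.8, 195.8]
orientation: [-0.706, 0.021, -0.026, 0.708]
ft_force: [-0.6, -0.2, -0.6]
width: 41.6
```

Call:
play_rows(deltas=[[[0,0,0],[0,0.03,0],1],[[0,0,0],[0,0.02,0],1]])

```text
t: 24.62
tcp_pos: [589.0, 298.0, 194.9]
orientation: [-0.706, 0.021, -0.026, 0.708]
ft_force: [-0.5, -0.2, -0.7]
width: 41.3
```

Call:
play_rows(deltas=[[[0,0,0],[0,0.03,0],1],[[0,0,0],[0,0.02,0],1]])

```text
t: 24.78
tcp_pos: [589.0, 298.0, 193.6]
orientation: [-0.706, 0.021, -0.026, 0.708]
ft_force: [0.5, -0.3, -1.7]
width: 41.5
```

Call:
play_rows(deltas=[[[0,0,0],[0,0.03,0],1],[[0,0,0],[0,0.03,0],1]])

```text
t: 24.95
tcp_pos: [589.0, 298.0, 192.3]
orientation: [-0.705, 0.021, -0.026, 0.708]
ft_force: [-0.8, -0.3, 2.5]
width: 41.6
```

Call:
play_rows(deltas=[[[0,0,0],[0,0.03,0],1],[[0,0,0],[0,0.02,0],1]])

```text
t: 25.12
tcp_pos: [589.0, 298.0, 192.3]
orientation: [-0.705, 0.02, -0.026, 0.708]
ft_force: [-1.0, -0.7, 1.5]
width: 41.3
```

Call:
play_rows(deltas=[[[0,0,0],[0,0,0],0.03],[[0,0,0],[0,0,0],-0.05],[[0,0,0],[0,0,0],-0.4],[[0,0,0],[0,0,0],-0.4],[[0,0,0],[0,0,0],-0.4],[[0,0,0],[0,-0.2,0],-0.4],[[0,0,0],[0,-0.4,0],-0.4],[[0,0,0],[0,-0.8,0],-0.4],[[0,0,0],[0,-0.9,0],-0.4],[[0,0,0],[0,-0.9,0],-0.4],[[0,0,0],[0,-0.7,0],-0.4]])

```text
t: 26.03
tcp_pos: [587.2, 297.1, 289.4]
orientation: [0.707, -0.024, 0.023, -0.707]
ft_force: [0.5, -0.1, -0.3]
width: 60.0
```

```bash
python3 go.py 482.3 -33.8 285 -0.06
```

```text
t26.03 tcp [587.2 297.1 289.4] X [ 0.998 -0.066 -0.001] Y [-0.001 -0.    -1.   ] Z [ 0.066  0.998 -0.001] q [0.38 0.37 1.26 0.   1.51 0.45] F [ 0.5 -0.1 -0.3] w60.0
yaw -0.066 turn [ 0.01 -0.06 -0.01] shift [ -3.32   0.19 -13.48]
```

Call:
play_rows(deltas=[[[0,0,0],[-0.2,0,-0.5],-0.4],[[0,0,0],[-0.23,0,-0.93],-0.4],[[0,0,0],[-0.23,0,-0.93],-0.4],[[0,0,0],[-0.23,0,-0.93],-0.4],[[0,0,0],[-0.23,0,-0.93],-0.8],[[0,0,0],[-0.23,0,-0.93],-0.8],[[0,0,0],[-0.23,0,-0.93],-0.8],[[0,0,0],[-0.23,0,-0.93],-0.8],[[0,0,0],[-0.23,0,-0.93],-0.8],[[0,0,0],[-0.23,0,-0.93],-0.8],[[0,0,0],[-0.23,0,-0.93],-0.8],[[0,0,0],[-0.23,0,-0.93],-0.8]])

```text
t: 27.03
tcp_pos: [500.4, 28.3, 310.5]
orientation: [-0.703, 0.007, -0.032, 0.711]
ft_force: [0.1, -0.4, -0.6]
width: 76.9
```

```bash
python3 go.py 482.3 -33.8 240 -0.06
```

```text
t27.03 tcp [500.4  28.3 310.5] X [ 0.998 -0.056  0.035] Y [ 0.036  0.01  -0.999] Z [0.056 0.998 0.012] q [-0.06  0.    1.64  0.01  1.46 -0.01] F [ 0.1 -0.4 -0.6] w76.9
yaw -0.056 turn [-0.12  0.04  0.35] shift [-0.68  2.77 -2.55]
```

Call:
play_rows(deltas=[[[-0.1,0,0.35],[-0.4,0,-0.6],-0.8],[[0,0,0],[-0.3,0,-0.9],-0.8],[[0,0,0],[-0.2,0.2,-0.7],-0.8],[[0,0,0],[0,0.5,-0.3],-0.8],[[0,0,0],[0,0.6,0],-0.8],[[0,0,0],[0,0.6,0],-0.8],[[0,0,0],[0,0.3,0],-0.8],[[0,0,0],[0,0,0],-0.8]])

```text
t: 27.7
tcp_pos: [472.7, -39.9, 261.0]
orientation: [0.707, -0.017, 0.028, -0.706]
ft_force: [0.1, -0.1, 0.0]
width: 76.5
```

```bash
python3 go.py 482.3 -33.8 184 -0.06; python3 -c "
from h import *
C={'side':capture('side')};fit(C,'jar',(482.3,-33.8,0),dz=False)
C={'top':capture('top')};fit(C,'jar',(482.3,-33.8,0),dz=False)"
```

```text
t27.70 tcp [472.7 -39.9 261. ] X [ 0.998 -0.064  0.015] Y [ 0.015 -0.002 -1.   ] Z [ 0.064  0.998 -0.001] q [-0.2  -0.01  1.76  0.    1.37 -0.14] F [ 0.1 -0.1  0. ] w76.5
yaw -0.064 turn [ 0.01 -0.04  0.15] shift [0.32 3.08 0.27]
jar           x  481.8 y  -32.4 yaw-0.004 h 51.5 rms0.54 ['side']
jar           x  471.9 y  -17.0 yaw-0.281 h 51.8 rms5.59 ['top']
```

Call:
play_rows(deltas=[[[0,0,0.15],[0.25,0.1,0.28],-0.8],[[0,0,0],[0,0.4,0],-0.8],[[0,0,0],[0,0.5,0],-0.8],[[0,0,0],[0,0.5,0],-0.8],[[0,0,0],[0,0.5,0],-0.8],[[0,0,0],[0,0.4,0],-0.8],[[0,0,0],[0,0.1,0],-0.8],[[0,0,0],[0,0,0],-0.8]])

```text
t: 28.47
tcp_pos: [485.0, -30.0, 200.2]
orientation: [0.708, -0.017, 0.025, -0.706]
ft_force: [-0.1, 0.2, 0.4]
width: 76.9
```

```bash
python3 go.py 482.2 -33.2 184 -0.06
```

```text
t28.47 tcp [485.  -30.  200.2] X [ 0.998 -0.058  0.011] Y [ 0.011 -0.002 -1.   ] Z [ 0.058  0.998 -0.002] q [-0.18  0.08  1.8  -0.    1.25 -0.12] F [-0.1  0.2  0.4] w76.9
yaw -0.058 turn [0.02 0.02 0.11] shift [-0.11  0.65 -0.13]
```

Call:
play_rows(deltas=[[[0,0,0.1],[-0.14,0.1,-0.13],-0.8],[[0,0,0],[0,0.2,0],-0.8],[[0,0,0],[0,0.2,0],-0.8],[[0,0,0],[0,0.15,0],-0.8],[[0,0,0],[0,0,0],-0.8]])

```text
t: 28.88
tcp_pos: [482.0, -33.5, 184.2]
orientation: [0.708, -0.019, 0.022, -0.706]
ft_force: [-0.2, -0.1, -0.3]
width: 76.9
```

```bash
python3 go.py 482.2 -33.2 184 -0.06
```

```text
t28.88 tcp [482.  -33.5 184.2] X [ 0.998 -0.058  0.004] Y [ 0.003 -0.003 -1.   ] Z [ 0.058  0.998 -0.002] q [-0.19  0.1   1.82 -0.    1.22 -0.13] F [-0.2 -0.1 -0.3] w76.9
yaw -0.058 turn [0.02 0.02 0.04] shift [0.01 0.01 0.01]
```

Call:
play_rows(deltas=[[[0,0,0],[0,0,0],1],[[0,0,0],[0,0,0],1],[[0,0,0],[0,0,0],1],[[0,0,0],[0,0,0],1],[[0,0,0],[0,0,0],1],[[0,0,0],[0,0,0],1],[[0,0,0],[0,0,0],1]])

```text
t: 29.47
tcp_pos: [482.3, -33.6, 185.1]
orientation: [0.708, -0.019, 0.022, -0.706]
ft_force: [-0.1, -0.4, -0.8]
width: 42.1
```

Call:
play_rows(deltas=[[[0,0,0],[0,-0.3,0],1],[[0,0,0],[0,-0.6,0],1],[[0,0,0],[0,-0.8,0],1],[[0,0,0],[0,-0.9,0],1],[[0,0,0],[0,-0.9,0],1],[[0,0,0],[0,-0.7,0],1],[[0,0,0],[0,-0.3,0],1],[[0,0,0],[0,0,0],1]])

```text
t: 30.13
tcp_pos: [480.5, -33.0, 302.9]
orientation: [0.707, -0.021, 0.02, -0.706]
ft_force: [0.2, 0.7, -0.7]
width: 41.8
```

```bash
python3 go.py 587.4 220.5 290 -0.06
```

```text
t30.13 tcp [480.5 -33.  302.9] X [ 0.998 -0.058 -0.   ] Y [-0.    -0.002 -1.   ] Z [ 0.058  0.998 -0.002] q [-0.19 -0.02  1.69 -0.    1.48 -0.13] F [ 0.2  0.7 -0.7] w41.8
yaw -0.058 turn [ 0.02  0.02 -0.  ] shift [ 3.68  0.5  10.37]
```

Call:
play_rows(deltas=[[[0,0,0],[0.28,0,0.5],1],[[0,0,0],[0.3,0,0.88],1],[[0,0,0],[0.3,0,0.88],1],[[0,0,0],[0.3,0,0.88],1],[[0,0,0],[0.3,0,0.88],1],[[0,0,0],[0.3,0,0.88],1],[[0,0,0],[0.3,0,0.88],1],[[0,0,0],[0.3,0,0.88],1],[[0,0,0],[0.3,0,0.88],1],[[0,0,0],[0.3,0,0.88],1],[[0,0,0],[0.3,0,0.88],1],[[0,0,0],[0.2,0,0.4],1]])

```text
t: 31.13
tcp_pos: [582.6, 211.7, 286.2]
orientation: [0.709, -0.031, 0.015, -0.704]
ft_force: [-0.4, -0.4, -0.3]
width: 41.7
```

Call:
play_rows(deltas=[[[0,0,0],[0,0,0],1]])

```text
t: 31.22
tcp_pos: [582.9, 213.4, 284.5]
orientation: [0.709, -0.03, 0.014, -0.704]
ft_force: [0.3, 0.0, -1.1]
width: 41.6
```

```bash
python3 go.py 587.4 220.5 195 -0.06
```

```text
t31.22 tcp [582.9 213.4 284.5] X [ 0.998 -0.063 -0.023] Y [-0.024 -0.007 -1.   ] Z [ 0.062  0.998 -0.009] q [ 0.26  0.3   1.36 -0.    1.5   0.32] F [ 0.3  0.  -1.1] w41.6
yaw -0.063 turn [ 0.09 -0.03 -0.23] shift [0.25 3.57 0.33]
```

Call:
play_rows(deltas=[[[0.09,0,-0.23],[0.15,0.1,0.25],1],[[0,0,0],[0.1,0.4,0.15],1],[[0,0,0],[0,0.6,0],1],[[0,0,0],[0,0.6,0],1],[[0,0,0],[0,0.6,0],1],[[0,0,0],[0,0.5,0],1],[[0,0,0],[0,0.2,0],1],[[0,0,0],[0,0,0],1]])

```text
t: 31.88
tcp_pos: [587.4, 216.3, 199.0]
orientation: [0.71, -0.028, 0.019, -0.704]
ft_force: [-0.4, -0.3, 0.3]
width: 41.8
```

```bash
python3 go.py 587.4 220.5 192 -0.06
```

```text
t31.88 tcp [587.4 216.3 199. ] X [ 0.998 -0.067 -0.012] Y [-0.012 -0.008 -1.   ] Z [ 0.066  0.998 -0.009] q [ 0.26  0.38  1.44 -0.    1.34  0.33] F [-0.4 -0.3  0.3] w41.8
yaw -0.067 turn [ 0.09 -0.07 -0.12] shift [-0.01  0.28  0.17]
```

Call:
play_rows(deltas=[[[0.09,0,-0.12],[-0.05,0,0.08],1],[[0,0,0],[0,0.08,0.05],1],[[0,0,0],[0,0.08,0],1],[[0,0,0],[0,0.05,0],1]])

```text
t: 32.22
tcp_pos: [586.8, 219.0, 194.9]
orientation: [-0.706, 0.023, -0.025, 0.707]
ft_force: [0.1, -0.3, -1.0]
width: 41.5
```

```bash
python3 go.py 587.4 220.5 192 -0.06
```

```text
t32.22 tcp [586.8 219.  194.9] X [ 0.998 -0.068  0.003] Y [ 0.004  0.001 -1.   ] Z [0.068 0.998 0.001] q [0.27 0.38 1.45 0.   1.31 0.33] F [ 0.1 -0.3 -1. ] w41.5
yaw -0.068 turn [-0.01 -0.08  0.03] shift [0.02 0.12 0.06]
```

Call:
play_rows(deltas=[[[0,0,0],[0,0.05,0],1],[[0,0,0],[0,0.04,0],1],[[0,0,0],[0,0.02,0],1]])

```text
t: 32.47
tcp_pos: [587.3, 219.4, 193.8]
orientation: [-0.706, 0.021, -0.026, 0.707]
ft_force: [0.2, -0.4, -0.2]
width: 42.2
```

Call:
play_rows(deltas=[[[0,0,0],[0,0.03,0],1],[[0,0,0],[0,0.02,0],1]])

```text
t: 32.63
tcp_pos: [587.6, 219.6, 193.1]
orientation: [-0.706, 0.021, -0.027, 0.708]
ft_force: [0.2, 0.3, -0.8]
width: 41.5
```

Call:
play_rows(deltas=[[[0,0,0],[0,0.03,0],1],[[0,0,0],[0,0.02,0],1]])

```text
t: 32.8
tcp_pos: [587.6, 219.7, 191.9]
orientation: [-0.706, 0.021, -0.027, 0.708]
ft_force: [0.4, 0.2, -0.7]
width: 41.7
```

Call:
play_rows(deltas=[[[0,0,0],[0,0.03,0],1],[[0,0,0],[0,0.03,0],1]])

```text
t: 32.97
tcp_pos: [587.7, 219.7, 190.3]
orientation: [-0.706, 0.021, -0.027, 0.708]
ft_force: [0.4, 0.2, -1.0]
width: 41.2
```

Call:
play_rows(deltas=[[[0,0,0],[0,0.03,0],1],[[0,0,0],[0,0.02,0],1]])

```text
t: 33.13
tcp_pos: [587.7, 219.7, 189.9]
orientation: [-0.706, 0.021, -0.027, 0.708]
ft_force: [-1.3, -1.5, 3.2]
width: 41.7
```

Contact. Release, lift, and head for the scoop.

Call:
play_rows(deltas=[[[0,0,0],[0,0,0],0.03],[[0,0,0],[0,0,0],-0.05],[[0,0,0],[0,0,0],-0.4],[[0,0,0],[0,0,0],-0.4],[[0,0,0],[0,0,0],-0.4],[[0,0,0],[0,-0.2,0],-0.4],[[0,0,0],[0,-0.4,0],-0.4],[[0,0,0],[0,-0.8,0],-0.4],[[0,0,0],[0,-0.9,0],-0.4],[[0,0,0],[0,-0.9,0],-0.4],[[0,0,0],[0,-0.7,0],-0.4]])

```text
t: 34.05
tcp_pos: [585.6, 219.0, 287.3]
orientation: [0.707, -0.024, 0.023, -0.707]
ft_force: [-0.3, 0.3, -0.3]
width: 59.8
```

```bash
python3 -c "
from h import *
C={n:capture(n) for n in('top','side')}
v=fit(C,'scoop',(346.5,317.5,0.05)); print('handle',v[:2]-12*np.array([np.cos(v[2]),np.sin(v[2])]))
a=C['side']['frame'][115:215,90:260,::-1];cv2.imwrite('pics/a5.png',cv2.resize(a,None,fx=4,fy=4))"
python3 go.py 334 317 285
```

```text
scoop         x  346.2 y  316.6 yaw 0.054 h 16.8 rms0.38 ['side']
handle [334.2526883 315.9811855]
t34.15 tcp [586.6 219.3 290.6] X [ 0.998 -0.067  0.006] Y [ 0.006  0.002 -1.   ] Z [0.067 0.998 0.002] q [0.27 0.3  1.35 0.   1.49 0.33] F [ 0.4 -0.4  1.2] w59.8
yaw -0.067 turn [-0.02  0.    0.06] shift [-10.34   0.17   3.22]
```

View pics/a5.png

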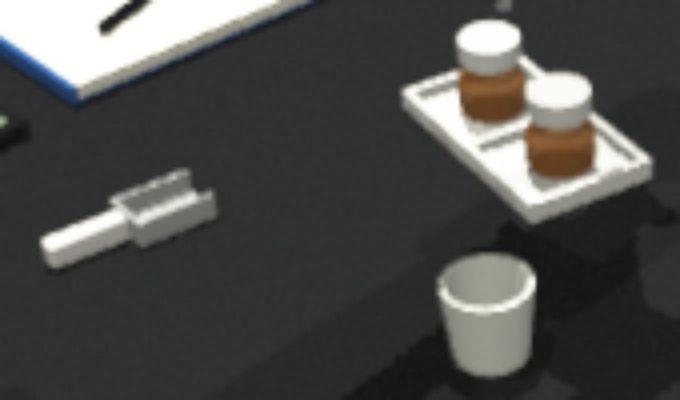

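Call:
play_rows(deltas=[[[0,0,0],[-0.5,0,0.15],-0.4],[[0,0,0],[-0.9,0,0.28],-0.4],[[0,0,0],[-0.9,0,0.28],-0.4],[[0,0,0],[-0.9,0,0.28],-0.4],[[0,0,0],[-0.9,0,0.28],-0.4],[[0,0,0],[-0.9,0,0.28],-0.4],[[0,0,0],[-0.9,0,0.28],-0.4],[[0,0,0],[-0.9,0,0.28],-0.4],[[0,0,0],[-0.9,0,0.28],-0.4],[[0,0,0],[-0.9,0,0.28],-0.4],[[0,0,0],[-0.9,0,0.28],-0.4],[[0,0,0],[-0.5,0,0.2],-0.4]])

```text
t: 35.15
tcp_pos: [332.2, 315.1, 283.1]
orientation: [0.707, -0.026, 0.027, -0.706]
ft_force: [0.1, 0.1, -0.2]
width: 59.4
```

Call:
play_rows(deltas=[[[0,-1,0],[0,0,0],-0.4],[[0,-1,0],[0,0,0],-0.4],[[0,-1,0],[0,0,0],-0.4],[[0,-1,0],[0,0,0],-0.4],[[0,-1,0],[0,0,0],-0.4],[[0,-1,0],[0,0,0],-0.4],[[0,-1,0],[0,0,0],-0.4],[[0,-1,0],[0,0,0],-0.4],[[0,-1,0],[0,0,0],-0.4],[[0,-1,0],[0,0,0],-0.4],[[0,-1,0],[0,0,0],-0.4],[[0,-1,0],[0,0,0],-0.4]])

```text
t: 36.15
tcp_pos: [324.2, 314.2, 275.1]
orientation: [0.586, 0.392, -0.402, -0.585]
ft_force: [-1.0, 0.3, 0.9]
width: 59.7
```

```bash
python3 go.py 334.3 316.5 230 1.624
```

```text
t36.15 tcp [324.2 314.2 275.1] X [ 0.371  0.929 -0.013] Y [-0.011 -0.01  -1.   ] Z [-0.929  0.371  0.006] q [ 0.64 -0.06  1.79 -0.    1.44 -0.55] F [-1.   0.3  0.9] w59.7
yaw 1.191 turn [-0.09 -4.33 -0.12] shift [ 0.26  1.8  -0.35]
```

Call:
play_rows(deltas=[[[-0.09,-0.9,-0.12],[0,0,0],-0.4],[[0,-0.9,0],[0,0,0],-0.4],[[0,-0.9,0],[0,0,0],-0.4],[[0,-0.9,0],[0,0.2,0],-0.4],[[0,-0.5,0],[0,0.5,0],-0.4],[[0,0,0],[0,0.5,0],-0.4],[[0,0,0],[0,0,0],-0.4]])

```text
t: 36.73
tcp_pos: [322.4, 312.9, 240.9]
orientation: [-0.486, -0.512, 0.515, 0.485]
ft_force: [-0.8, -0.8, -0.1]
width: 60.0
```

```bash
python3 go.py 334.3 316.5 190 1.624
```

```text
t36.73 tcp [322.4 312.9 240.9] X [-0.056  0.998 -0.004] Y [-0.002 -0.004 -1.   ] Z [-0.998 -0.056  0.002] q [ 0.64 -0.04  1.84 -0.    1.35 -0.98] F [-0.8 -0.8 -0.1] w60.0
yaw 1.626 turn [-0.02  0.02 -0.04] shift [ 0.13  2.03 -0.49]
```

Call:
play_rows(deltas=[[[-0.02,0,-0.04],[0.13,0.1,-0.25],-0.4],[[0,0,0],[0,0.4,-0.24],-0.4],[[0,0,0],[0,0.5,0],-0.4],[[0,0,0],[0,0.5,0],-0.4],[[0,0,0],[0,0.3,0],-0.4],[[0,0,0],[0,0.1,0],-0.4],[[0,0,0],[0,0,0],-0.4]])

```text
t: 37.32
tcp_pos: [337.9, 317.8, 191.0]
orientation: [0.487, 0.515, -0.512, -0.486]
ft_force: [0.5, -0.9, -0.1]
width: 60.0
```

```bash
python3 go.py 334.3 316.5 177 1.624
```

```text
t37.32 tcp [337.9 317.8 191. ] X [-0.054  0.999  0.002] Y [ 0.003  0.002 -1.   ] Z [-0.999 -0.054 -0.003] q [ 0.63  0.05  1.86 -0.    1.23 -0.99] F [ 0.5 -0.9 -0.1] w60.0
yaw 1.625 turn [0.03 0.01 0.02] shift [-0.04  0.56  0.15]
```

Call:
play_rows(deltas=[[[0,0,0],[-0.04,0,0.22],-0.4],[[0,0,0],[0,0.2,0],-0.4],[[0,0,0],[0,0.25,0],0],[[0,0,0],[0,0.1,0],0.3],[[0,0,0],[0,0,0],0.3],[[0,0,0],[0,0,0],0.3]])

```text
t: 37.82
tcp_pos: [332.7, 317.0, 177.7]
orientation: [0.487, 0.516, -0.511, -0.486]
ft_force: [-0.8, -0.0, 0.3]
width: 29.9
```

```bash
python3 go.py 332.5 316.5 177 1.624
```

```text
t37.82 tcp [332.7 317.  177.7] X [-0.054  0.999  0.004] Y [ 0.006  0.005 -1.   ] Z [-0.999 -0.054 -0.007] q [ 0.64  0.05  1.88 -0.    1.2  -0.99] F [-0.8 -0.   0.3] w29.9
yaw 1.625 turn [0.07 0.01 0.04] shift [-0.02  0.03  0.01]
```

Call:
play_rows(deltas=[[[0.05,0,0.04],[0,0.05,0],0.6],[[0,0,0],[0,0.03,0],1],[[0,0,0],[0,0,0],1],[[0,0,0],[0,0,0],1],[[0,0,0],[0,0,0],1],[[0,0,0],[0,0,0],1],[[0,0,0],[0,0,0],1]], grip_force=50)

```text
t: 38.4
tcp_pos: [333.2, 317.3, 176.6]
orientation: [0.487, 0.514, -0.513, -0.486]
ft_force: [0.6, -0.6, 0.5]
width: 12.8
```

```bash
python3 go.py 332.5 316.5 177 1.624
```

```text
t38.40 tcp [333.2 317.3 176.6] X [-0.054  0.999  0.001] Y [ 0.003  0.001 -1.   ] Z [-0.999 -0.054 -0.003] q [ 0.64  0.06  1.88 -0.    1.2  -0.99] F [ 0.6 -0.6  0.5] w12.8
yaw 1.625 turn [0.03 0.01 0.01] shift [-0.03 -0.02  0.03]
```

Call:
play_rows(deltas=[[[0,0,0],[0,-0.3,0],1],[[0,0,0],[0,-0.6,0],1],[[0,0,0],[0,-0.8,0],1],[[0,0,0],[0,-0.9,0],1],[[0,0,0],[0,-0.9,0],1],[[0,0,0],[0,-0.7,0],1],[[0,0,0],[0,-0.3,0],1],[[0,0,0],[0,0,0],1]])

```text
t: 39.07
tcp_pos: [331.7, 316.3, 294.0]
orientation: [-0.486, -0.512, 0.515, 0.486]
ft_force: [-0.2, 0.2, -1.0]
width: 12.8
```

```bash
python3 go.py 600 100 290; python3 -c "
from h import *
C=capture('side');cv2.imwrite('pics/a6.png',cv2.resize(C['frame'][100:230,70:230,::-1],None,fx=4,fy=4))"
```

```text
t39.07 tcp [331.7 316.3 294. ] X [-0.054  0.999 -0.002] Y [-0.002 -0.003 -1.   ] Z [-0.999 -0.054  0.002] q [ 0.64 -0.07  1.75 -0.    1.46 -0.99] F [-0.2  0.2 -1. ] w12.8
yaw 1.625 turn [-0.02 -0.   -0.02] shift [ -9.22   0.16 -10.25]
```

View pics/a6.png

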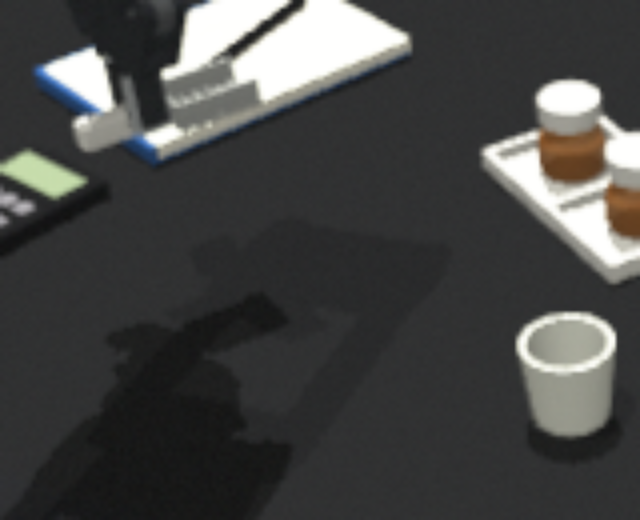

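Call:
play_rows(deltas=[[[0,1,0],[0,0,0],1],[[0,1,0],[0,0,0],1],[[0,1,0],[0,0,0],1],[[0,1,0],[0,0,0],1],[[0,1,0],[0,0,0],1],[[0,1,0],[0,0,0],1],[[0,1,0],[0,0,0],1],[[0,1,0],[0,0,0],1],[[0,1,0],[0,0,0],1],[[0,1,0],[0,0,0],1],[[0,1,0],[0,0,0],1],[[0,1,0],[0,0,0],1]])

```text
t: 40.12
tcp_pos: [326.9, 312.7, 272.6]
orientation: [0.702, 0.116, -0.142, -0.689]
ft_force: [1.5, -0.8, 0.1]
width: 12.3
```

```bash
python3 go.py 652.9 2.7 290 -0.146
```

```text
t40.12 tcp [326.9 312.7 272.6] X [ 0.933  0.358 -0.039] Y [-0.032 -0.024 -0.999] Z [-0.359  0.933 -0.011] q [ 0.64 -0.05  1.78 -0.    1.46  0.27] F [ 1.5 -0.8  0.1] w12.3
yaw 0.366 turn [ 0.21  5.13 -0.35] shift [  7.7   -0.81 -16.26]
```

Call:
play_rows(deltas=[[[0,1,0],[0,0,0],1],[[0,1,0],[0,0,0],1],[[0,1,0],[0,0,0],1],[[0,0.9,0],[0,0,0],1],[[0,0.8,0],[0,0,0],1],[[0,0,0],[0,0,0],1]])

```text
t: 40.62
tcp_pos: [324.1, 310.5, 261.0]
orientation: [0.719, -0.062, 0.03, -0.691]
ft_force: [-0.5, 0.5, -1.1]
width: 12.4
```

```bash
python3 go.py 652.9 2.7 290 -0.146
```

```text
t40.62 tcp [324.1 310.5 261. ] X [ 0.99  -0.131 -0.044] Y [-0.049 -0.037 -0.998] Z [ 0.129  0.991 -0.043] q [ 0.64 -0.04  1.79 -0.    1.45  0.77] F [-0.5  0.5 -1.1] w12.4
yaw -0.131 turn [ 0.43  0.16 -0.43] shift [ 14.59  -1.35 -10.55]
```

Call:
play_rows(deltas=[[[0.4,0.1,-0.4],[0.3,-0.3,-0.3],1],[[0,0,0],[0.9,-0.3,-0.65],1],[[0,0,0],[0.9,-0.3,-0.65],1],[[0,0,0],[0.9,-0.2,-0.65],1],[[0,0,0],[0.9,-0.1,-0.65],1],[[0,0,0],[0.9,-0.1,-0.65],1],[[0,0,0],[0.9,-0.1,-0.65],1],[[0,0,0],[0.9,-0.1,-0.65],1],[[0,0,0],[0.9,-0.1,-0.65],1],[[0,0,0],[0.9,-0.1,-0.65],1],[[0,0,0],[0.9,-0.1,-0.65],1],[[0,0,0],[0.5,0,-0.4],1]])

```text
t: 41.62
tcp_pos: [548.7, 92.9, 287.8]
orientation: [0.71, -0.047, 0.026, -0.702]
ft_force: [-0.1, 0.1, -0.7]
width: 12.5
```

```bash
python3 go.py 652.9 2.7 270 -0.146
```

```text
t41.62 tcp [548.7  92.9 287.8] X [ 0.994 -0.104 -0.029] Y [-0.03  -0.009 -1.   ] Z [ 0.104  0.995 -0.013] q [ 0.07  0.16  1.52 -0.01  1.49  0.17] F [-0.1  0.1 -0.7] w12.5
yaw -0.104 turn [ 0.13  0.42 -0.28] shift [ 4.54  0.62 -3.15]
```

Call:
play_rows(deltas=[[[0.13,0.2,-0.28],[0.7,0,-0.5],1],[[0,0.2,0],[0.75,0,-0.6],1],[[0,0,0],[0.75,0,-0.6],1],[[0,0,0],[0.75,0,-0.6],1],[[0,0,0],[0.7,0,-0.4],1],[[0,0,0],[0.3,0,-0.2],1],[[0,0,0],[0,0,0],1]])

```text
t: 42.2
tcp_pos: [641.3, 0.0, 274.5]
orientation: [0.706, -0.054, 0.042, -0.705]
ft_force: [-0.4, 0.2, -0.7]
width: 12.6
```

```bash
python3 go.py 652.9 2.7 215 -0.146
```

```text
t42.20 tcp [641.3   0.  274.5] X [ 0.991 -0.135 -0.017] Y [-0.017  0.001 -1.   ] Z [ 0.135  0.991 -0.001] q [-0.09  0.35  1.32 -0.    1.49  0.05] F [-0.4  0.2 -0.7] w12.6
yaw -0.136 turn [ 0.01  0.1  -0.17] shift [0.49 2.37 0.17]
```

Call:
play_rows(deltas=[[[0,0.1,-0.17],[0.3,0.1,0.15],1],[[0,0,0],[0.1,0.5,0],1],[[0,0,0],[0,0.6,0],1],[[0,0,0],[0,0.6,0],1],[[0,0,0],[0,0.4,0],1],[[0,0,0],[0,0.1,0],1],[[0,0,0],[0,0,0],1]])

```text
t: 42.78
tcp_pos: [649.0, 8.5, 208.6]
orientation: [-0.705, 0.051, -0.047, 0.706]
ft_force: [-0.2, -0.3, -0.8]
width: 12.8
```

```bash
python3 go.py 652.9 2.7 185 -0.146; python3 -c "
from h import *
a=capture('side')['frame'][140:240,250:370,::-1];b=capture('top')['frame'][90:190,230:350,::-1];cv2.imwrite('pics/a7.png',cv2.resize(np.hstack([a,b]),None,fx=3.3,fy=3.3))"
```

```text
t42.78 tcp [649.    8.5 208.6] X [ 0.991 -0.137 -0.006] Y [-0.006  0.001 -1.   ] Z [0.137 0.991 0.001] q [-0.07  0.41  1.37  0.    1.36  0.06] F [-0.2 -0.3 -0.8] w12.8
yaw -0.138 turn [-0.01  0.08 -0.06] shift [ 0.19  0.94 -0.21]
```

View pics/a7.png

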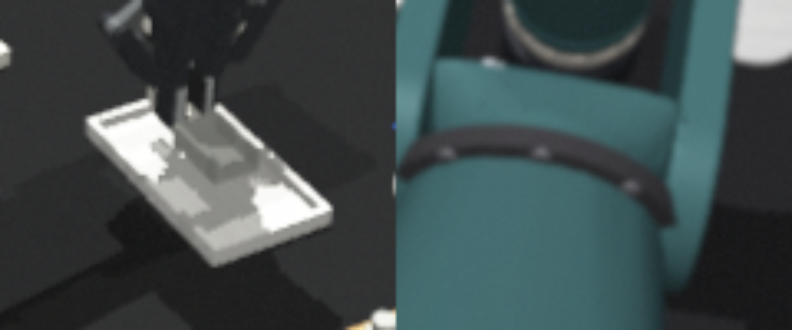

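Call:
play_rows(deltas=[[[0,0.08,-0.06],[0.12,0.1,-0.2],1],[[0,0,0],[0,0.25,0],1],[[0,0,0],[0,0.25,0],1],[[0,0,0],[0,0.15,0],1],[[0,0,0],[0,0,0],1]])

```text
t: 43.3
tcp_pos: [653.4, 2.1, 193.6]
orientation: [-0.705, 0.048, -0.056, 0.705]
ft_force: [-0.5, 0.0, -2.1]
width: 12.3
```

```bash
python3 go.py 652.9 2.7 182 -0.146
```

```text
t43.30 tcp [653.4   2.1 193.6] X [ 0.989 -0.146  0.011] Y [ 0.011 -0.001 -1.   ] Z [0.146 0.989 0.001] q [-0.08  0.43  1.38  0.    1.32  0.06] F [-0.5  0.  -2.1] w12.3
yaw -0.147 turn [-0.01 -0.01  0.11] shift [-0.03  0.46  0.02]
```

Call:
play_rows(deltas=[[[0,0,0.1],[0,0.12,0],1],[[0,0,0],[0,0.1,0],1],[[0,0,0],[0,0.06,0],1],[[0,0,0],[0,0,0],1]])

```text
t: 43.63
tcp_pos: [653.5, 1.9, 185.8]
orientation: [-0.705, 0.052, -0.052, 0.706]
ft_force: [-0.4, 0.1, -0.4]
width: 12.7
```

Call:
play_rows(deltas=[[[0,0,0],[0,0.04,0],1],[[0,0,0],[0,0.03,0],1]])

```text
t: 43.8
tcp_pos: [653.6, 1.9, 184.1]
orientation: [-0.705, 0.052, -0.052, 0.706]
ft_force: [-0.6, 0.1, -0.9]
width: 12.5
```

```bash
python3 go.py 652.9 2.7 182 -0.146
```

```text
t43.80 tcp [653.6   1.9 184.1] X [ 0.989 -0.147 -0.   ] Y [-0.     0.001 -1.   ] Z [0.147 0.989 0.001] q [-0.08  0.44  1.38  0.    1.32  0.06] F [-0.6  0.1 -0.9] w12.5
yaw -0.147 turn [-0.01 -0.01 -0.  ] shift [-0.03  0.08  0.03]
```

Call:
play_rows(deltas=[[[0,0,0],[0,0.04,0],1],[[0,0,0],[0,0.03,0],1]])

```text
t: 43.97
tcp_pos: [653.7, 2.0, 182.4]
orientation: [-0.705, 0.052, -0.052, 0.706]
ft_force: [0.2, 0.4, -1.3]
width: 12.4
```

Call:
play_rows(deltas=[[[0,0,0],[0,0.03,0],1],[[0,0,0],[0,0.02,0],1]])

```text
t: 44.13
tcp_pos: [653.7, 2.0, 181.6]
orientation: [-0.705, 0.052, -0.052, 0.706]
ft_force: [-1.5, 0.3, 2.5]
width: 12.6
```

Call:
play_rows(deltas=[[[0,0,0],[0,0.03,0],1],[[0,0,0],[0,0.01,0],1]])

```text
t: 44.3
tcp_pos: [653.8, 2.0, 181.7]
orientation: [-0.705, 0.051, -0.052, 0.706]
ft_force: [-0.2, -0.5, -0.5]
width: 12.4
```

Call:
play_rows(deltas=[[[0,0,0],[0,0,0],0.65],[[0,0,0],[0,0,0],0.5],[[0,0,0],[0,0,0],0.35],[[0,0,0],[0,0,0],0.35],[[0,0,0],[0,0,0],0.35],[[0,0,0],[0,-0.2,0],0.35],[[0,0,0],[0,-0.4,0],0.35],[[0,0,0],[0,-0.8,0],0.35],[[0,0,0],[0,-0.9,0],0.35],[[0,0,0],[0,-0.9,0],0.35],[[0,0,0],[0,-0.9,0],0.35],[[0,0,0],[0,-0.9,0],0.35]])

```text
t: 45.3
tcp_pos: [652.2, 2.0, 306.9]
orientation: [-0.705, 0.056, -0.048, 0.706]
ft_force: [0.3, -0.3, 0.3]
width: 28.1
```

Call:
play_rows(deltas=[[[0,0,0],[-0.9,0,0],0.35],[[0,0,0],[-0.9,0,0],0.35],[[0,0,0],[-0.9,0,0],0.35],[[0,0,0],[-0.9,0,0],0.35],[[0,0,0],[-0.9,0,0],0.35],[[0,0,0],[-0.9,0,0],0.35],[[0,0,0],[-0.9,0,0],0.35],[[0,0,0],[-0.9,0,0],0.35],[[0,0,0],[-0.9,0,0],0.35],[[0,0,0],[-0.9,0,0],0.35],[[0,0,0],[-0.6,0,0],0.35],[[0,0,0],[0,0,0],0.35]])

```text
t: 46.3
tcp_pos: [405.5, 38.2, 328.0]
orientation: [-0.705, 0.042, -0.062, 0.706]
ft_force: [1.4, 0.3, 0.4]
width: 27.4
```

```bash
python3 -c "
from h import *
st();a=capture('side')['frame'];b=capture('top')['frame']
cv2.imwrite('pics/a8.png',cv2.resize(a[100:330,160:450,::-1],None,fx=2.6,fy=2.6));cv2.imwrite('pics/a9.png',cv2.resize(b[90:280,110:450,::-1],None,fx=2.3,fy=2.3))
C={n:capture(n) for n in('top','side')}
fit(C,'crucible',(456,91,0))"
```

```text
t46.30 tcp [405.5  38.2 328. ] X [ 0.989 -0.147  0.028] Y [ 0.028 -0.001 -1.   ] Z [0.147 0.989 0.003] q [-0.05 -0.22  1.81  0.    1.52  0.1 ] F [1.4 0.3 0.4] w27.4
crucible      x  454.5 y   87.9 yaw 0.014 h 55.0 rms0.61 ['side']
```

View pics/a8.png

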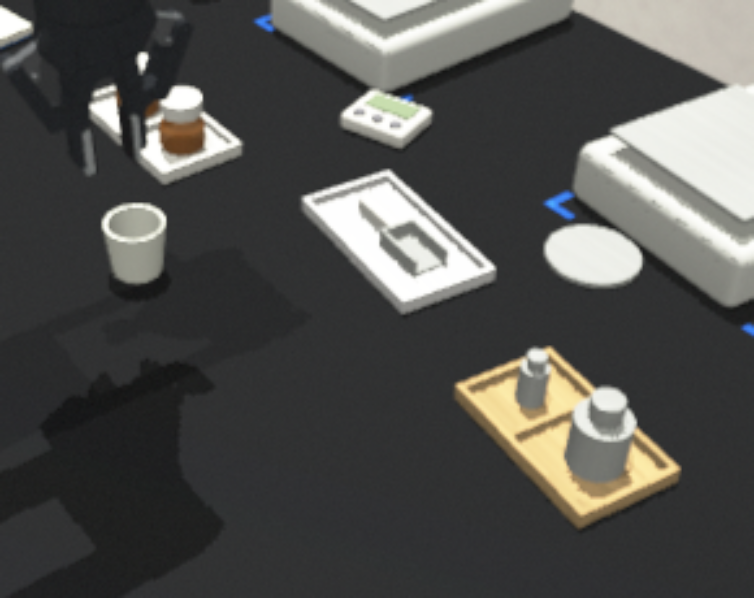

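View pics/a9.png

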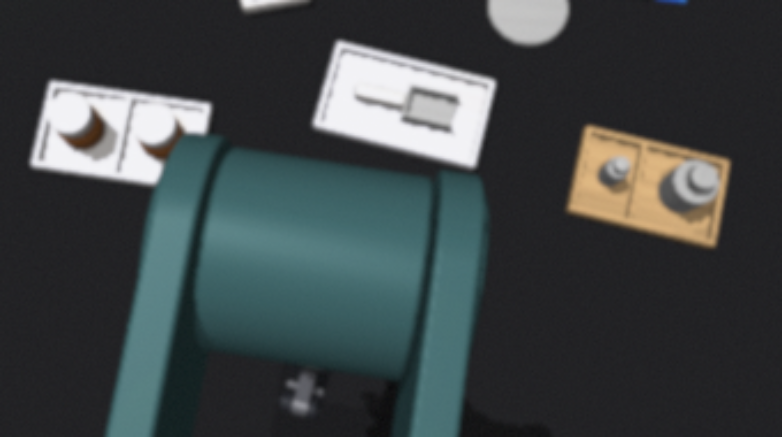

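```bash
python3 -c "
from station import close_job
print(close_job())"
```

```text
the job is handed in; nothing more can be done
None
```

The bench is cleared and the job is handed in at about 46 s. I worked in the order asked: large weight, small weight, the two jars, then the scoop.

**Final checks:**
- **Weights:** both stand upright in the case, the large one in the larger bay and the small one in the smaller.
- **Jars:** one stands upright in each bay of the white tray. In the final top view the arm partly hid the nearer jar, and the gripper hid the farther one in the side view. Each showed clearly in the other camera.
- **Scoop:** it lies flat and lengthwise in the aluminium tray, with the trough toward −y.
- **Crucible:** it is at the same pixel as at the start. The last fit, from the side camera only, differs from the first by 2–3 mm, which is within the noise of a single view.
- **Gripper:** it was open and well clear of everything at hand-in. Contact forces at each placing stayed under about 5 N.

**Disagreements and repairs:**
- I gripped the large weight twice, because the first grip was about 8 mm too high.
- The large weight looked slightly tilted while it was carried. It settled upright when released.
- The first fits put the tray rims at 16–18 mm instead of 13 mm. The contact heights at placing matched the 5 mm tray floors.

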